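# Clamp a drier cartridge in the leak-test fixture

### The job

Lay the longer of the two drier cartridges in the two V saddles of the leak-test fixture, between the sealing nose and the fixed head. Then wind the handwheel clockwise (facing the wheel) until the nose has pushed the cartridge right up against the fixed head, and give it about a quarter turn more so that the sprung nose holds it tight without the spring being pressed solid. Let go, and leave the other things on the bench where they are.

Things in the scene. Friction and masses are not known exactly. Their poses are not given: they have to be found in the camera images.
- cartridge_center (a point): centre of the longer drier cartridge: a loose aluminium tube, 43 mm in diameter, with a grey hexagonal cap (50 mm across flats, 58 across corners, 20 mm long) on each end; 160 mm long over all, about 0.34 kg. Its x axis runs along the tube; both ends are alike. It starts lying on the bench on a flat of its caps, its centre 25 mm up.
- short_cartridge_center (a point): centre of the shorter cartridge, the same but only 105 mm long. It is not wanted: leave it where it lies.
- saddles (a point): point on the sealing axis midway between the two V saddles, 105 mm above the bench (axes as the fixture's); a tube lying in the Vs has its axis through it. The saddles are upright plates, 14 mm thick, 66 mm wide, centred 38 mm either side along y, with 90-degree Vs open upwards. Both caps must lie outside them: the cartridge's centre from 14 mm on the -y side to 6 mm on the +y side.
- head_face (a point): centre of the rubber face (40 mm in diameter) of the fixed head, which the cartridge's end must meet: 86 mm from the saddles point along +y, so the cartridge's centre is then 6 mm from the saddles point towards +y.
- nose_face (a point): centre of the rubber face (36 mm in diameter) of the sprung sealing nose, which faces +y on the sealing axis. The nose stands on the end of a steel quill driven by the handwheel's screw. At the start it is wound back far enough to leave at least 30 mm more than the cartridge's length up to the fixed head.
- nose (a joint): how far the nose is pressed back into the quill against its spring, in m: 0 free, 0.012 solid. The spring begins at 3 N and stiffens by 2 N per mm; sliding a loaded cartridge along the saddles takes a few N of this.
- quill (a joint): how far the quill has been wound out from its fully withdrawn place, in m (0 to 0.075). Its screw does not run back by itself.
- handwheel (a joint): turn of the handwheel (aluminium, 124 mm in diameter, upright at the fixture's -y end, axis in line with the sealing axis), in rad, 0 to 23. Grows clockwise as seen facing the wheel: right-handed about the fixture's y axis; the crank is at the top at 0 and goes first towards +x. 20 mm of quill a turn. Takes about 0.1 N m (2 N at the crank); stays where it is left.
- crank (a point): middle of the crank handle: a smooth steel sleeve, 22 mm in diameter, 66 mm long, level, standing out from the wheel towards -y along the wheel's axis and free to revolve on its pin. It goes round on a radius of 50 mm about the sealing axis, its middle 294 mm from the saddles point towards -y and 40 mm outward of the rim's face; nothing but the bench lies below.
- wrench: a loose steel spanner, 190 mm long, lying on the bench; leave alone.
- vial_rack: a loose blue rack of small vials, 90 x 160 x 46 mm, behind the fixture; leave alone.
- reagent_bottle: a loose brown glass bottle, 165 mm tall, 72 mm in diameter; leave alone.
- beaker: a loose glass beaker, 90 mm tall, 70 mm in diameter; leave alone.
- seal_jar: a loose white jar, 70 mm tall, 60 mm in diameter; leave alone.
- leak_detector: a loose grey hand-held leak detector with a probe, 170 x 55 x 28 mm, lying on the bench; leave alone.
- fixture: the fixed leak-test fixture (aluminium bed, grey castings); origin on the bench under the middle of its saddles. Its y axis runs along the sealing axis from the handwheel (-y end) to the fixed head (+y end); x level, across it; z up. Bed 100 mm wide, top 30 mm up. Head and quill housing reach 140 mm up, a pressure gauge on the head (109 mm towards +y) 205 mm.
Mind the look-alikes: they are no part of the job. What is shaped like the part that bears cartridge_center but pink is not meant.

How it is judged:
On the way, in this order (a step that is already met when the one before it is completed fails the run):
1. the longer cartridge lies in both V saddles, let go (x of cartridge_center in the frame of saddles between -0.004 and 0.004 m and z of cartridge_center in the frame of saddles between -0.005 and 0.005 m and angle between the x axis of cartridge_center and the y axis of saddles, either way round below 0.06 rad and y of cartridge_center in the frame of saddles between -0.018 and 0.012 m and contact force between the fingers and cartridge below 0.1 N and linear speed of cartridge below 0.02 m/s), for 0.2 s.
2. wound up: the cartridge is against the fixed head with the nose sprung back (x of cartridge_center in the frame of saddles between -0.004 and 0.004 m and z of cartridge_center in the frame of saddles between -0.005 and 0.005 m and angle between the x axis of cartridge_center and the y axis of saddles, either way round below 0.06 rad and y of cartridge_center in the frame of saddles between 0.0025 and 0.0095 m and value of joint nose between 0.0015 and 0.0105 m), for 0.2 s.
At the end, for the whole second after the job is handed in: The longer cartridge lies at rest in both saddles (within 4 mm of the axis), its end up against the fixed head (within 3.5 mm), with the nose pressed back 1.5 to 10.5 mm of its 12 mm against its spring (all of step 2 and linear speed of cartridge below 0.01 m/s); the robot touches nothing.
It fails at once if the nose's spring is pressed solid (value of joint nose above 0.0116 m).
It fails at once if the shorter cartridge or another thing on the bench is moved more than 25 mm (distance of any of short_cartridge_center, wrench, vial_rack, reagent_bottle, beaker, seal_jar, leak_detector from where it was at the start of the episode above 0.025 m).
It also fails if it takes over 72 s, if anything falls off the work surface, if the arm or the gripper's body presses on something with over 40 N, if the wrist force passes 120 N, or if a joint passes its speed limit or range.

### The arm

A 7-joint arm with a two-finger parallel gripper is mounted at the origin on the work surface. World frame = base frame: x ahead of the robot, y to its left, z up, the work surface at z = 0. Lengths are in m, angles in rad, forces in N, time in s.
With the tool pointing down it reaches from about 0.425 to 0.925 m from the base axis. Payload 6.8 kg.
Tool frame: the origin (TCP) lies at the very end of the fingers, on their centre line; the grasp point (between the pads) lies 19 mm behind it; z points along the fingers, y is the direction in which the jaws open and shut (so a half turn about z gives the same grasp; the last joint's range is limited). The gripper opens to 85 mm and grips with 20 to 120 N. Pads are 22 mm wide; open, the fingers measure 114 mm over their backs; the gripper's body (76 mm by 85 mm) begins 54 mm behind the grasp point. The pads swing forward as they close: fully open they stand 13 mm farther back than shut.
Start: joints at [-1.236, 0.477, 0.022, 1.555, -0.011, 1.109, -0.083], TCP at [0.289, 0.61, 0.231] pointing down, gripper open.
Joint ranges: [-2.96, 2.96], [-0.34, 2.1], [-1.41, 1.46], [0.24, 2.44], [-1.37, 4.51], [0.17, 1.92], [-2.96, 2.96]. Speed limits (rad/s): [2.39, 2.39, 3.14, 3.14, 3.14, 3.14, 3.14].

### API

Orientations are given as [roll, pitch, yaw] about the fixed x, y, z axes, in that order (R = Rz(yaw) Ry(pitch) Rx(roll)).
In Python, from cell import manip gives the robot as it stands.
- The arm moves only by the tool arm_command, never from a script. Its argument "rows" is text: rows parted by semicolons, each of 5 numbers parted by spaces: the shift along the tool's x, y, z in mm, then the turn about the tool's z in degrees, then the opening, from 0 (shut) to 1 (fully open). In form: x y z turn gripper; .... A call has 1 to 10 rows; each row shifts and turns the commanded pose from where the row before left it, along the tool's axes as they then stand; what a row does not reach is not made up. A row lasts 1/12 s, in which the tool goes at most 41.7 mm and 7.16 degrees, less where a joint would pass 70% of its speed; a pose out of reach is approached as far as the arm can. A call with a gripper value outside its range is refused whole. The fingers move at their own pace and stop on an object; "force" is the grip in N (left out, the last holds). Time passes only in rows, so rows that do not move let the fingers close. It gives the time, the measured TCP pose, the force and the opening at its end, in the units of the state.
- manip.sense(): the state, without advancing time (a new reading comes with each control period).
- manip.snapshot(name): name is "side" or "top" or "wrist"; returns a dict with "image" (480x640x3 uint8, blue, green, red), "camera_matrix" (3x3 intrinsics, pixels), "D" ([k1, k2, p1, p2, k3] as OpenCV has them; the pictures are not rectified), "cam_to_world" (4x4, takes a point from camera to world coordinates). Camera axes: x right, y up, looking along -z (the intrinsics and any distortion apply to the point x, -y, -z); pixel columns grow to the right and rows downward; lengths in m; the calibration is good to about 2 mm. A picture is of the moment at which its call begins. There is no depth.
- manip.hand_in(): hands the job in, once; it reports no verdict.
Trained networks look in a picture, given as the dict that the camera call returned (one of the last four; its "shot" number tells which), for a name from the list of things; names that differ only in an ending like _2 or _b are one class to them, and where a whole thing is asked for, a point or a joint stands for the part that bears it (a point fixed in the world has none). Each returns a list of dicts, best first, with "score" (0 to 1); they miss things now and then, are a little off and sometimes report something else, mostly with a low value. They report only what shows in the picture. A call takes as long as a camera call. They do not tell look-alikes from the thing itself.
- manip.recognise(picture, name): "box" ([left, top, right, bottom] in pixels, round what is visible of it).
The state is a dict: "t": time; "joints": joint angles; "joint_vel": joint speeds; "joint_efforts": joint torques, N m; "tcp_pos": TCP position; "ee_rot": TCP orientation; "force": force on the tool from outside, world axes, zero at the start; "torque": the same for the moment, N m; "width": finger opening in m.
Only numpy, scipy, OpenCV 4.12 (cv2) and the standard library are available. Lean on these libraries where they do the work, as an engineer would, in place of code of your own. Each camera call takes 0.05 s, during which the arm holds its last target.

## Working session

There is one attempt and no reset: what is moved stays moved. The work goes in short steps, Python scripts to look and compute and a tool call to move; the robot and the scene stay as the last step left them, time stands still between calls to the robot, and variables do not carry over. Pictures are saved under pics/ and viewed, and the job is handed in when it is done.

Besides the shell and the picture viewer there is one more tool, called after "Emit:" in YAML: its name, and indented under it one key for each argument. arm_command: Moves the arm, as the interface text tells. Its arguments: {"type":"object","properties":{"rows":{"type":"string"},"force":{"type":"number"}},"required":["rows"]}

```bash
ls; mkdir -p pics; python3 - <<'E'
from cell import manip
import cv2
print(manip.sense())
for n in ["side","top","wrist"]:
    s=manip.snapshot(n); cv2.imwrite(f"pics/{n}0.png",s["image"])
    print(n,s["camera_matrix"],s["D"],s["cam_to_world"])
    for k in ["cartridge_center","short_cartridge_center","crank","nose_face","handwheel","saddles","head_face","fixture"]:
        try: print(k,[(r["box"],r["score"]) for r in manip.recognise(s,k)])
        except Exception as e: print(k,e)
E
```

```text
pics
{'t': 0.0, 'joints': array([-1.23610978,  0.47782715,  0.02232676,  1.55643545, -0.01151644,
        1.10929704, -0.08310301]), 'joint_vel': array([-0.00160887,  0.00065987,  0.00057193, -0.00131327,  0.00057234,
       -0.00185967, -0.00020695]), 'joint_efforts': array([-1.73532113e-03, -5.96448684e+01,  1.60688739e+00, -2.81205028e+01,
        1.24119947e-02,  9.28327034e-03, -1.44752698e-05]), 'tcp_pos': array([0.2889601 , 0.60937401, 0.23031408]), 'ee_rot': array([-3.13975714e+00,  1.16907088e-04,  2.69882917e+00]), 'force': array([ 0.98942709, -0.76502695, -0.17620996]), 'torque': array([-0.00186007, -0.0322962 , -0.00146588]), 'width': 0.08544856015655519}
side [[590.50130964   0.         306.72173118]
 [  0.         590.50130964 252.11796765]
 [  0.           0.           1.        ]] [-0.18583002  0.          0.          0.          0.        ] [[ 0.9904017   0.09214802 -0.1030205   0.3455524 ]
 [-0.13801797  0.61914081 -0.77305607 -1.0700049 ]
 [-0.00745139  0.77985473  0.62591619  1.03612625]
 [ 0.          0.          0.          1.        ]]
cartridge_center [([242.8
[... 1389 characters left out ...]
.9, 261.3], 0.74)]
wrist [[337.41156363   0.         318.16383955]
 [  0.         337.41156363 244.92712242]
 [  0.           0.           1.        ]] [0.00503751 0.         0.         0.         0.        ] [[ 4.28411463e-01 -8.64464413e-01 -2.62992198e-01  2.22598906e-01]
 [ 9.03583546e-01  4.09661763e-01  1.25355556e-01  6.43047758e-01]
 [-6.27569662e-04 -2.91339180e-01  9.56619615e-01  3.74187258e-01]
 [ 0.00000000e+00  0.00000000e+00  0.00000000e+00  1.00000000e+00]]
cartridge_center [([96.0, 357.5, 121.3, 377.4], 0.92), ([0.0, 196.4, 148.1, 320.9], 0.81)]
short_cartridge_center [([209.9, 362.9, 256.8, 428.2], 0.88)]
crank []
nose_face []
handwheel []
saddles []
head_face []
fixture []
```

View pics/side0.png

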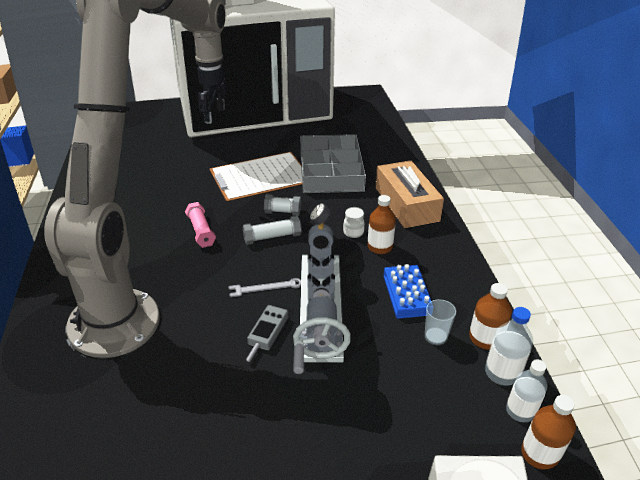

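View pics/top0.png

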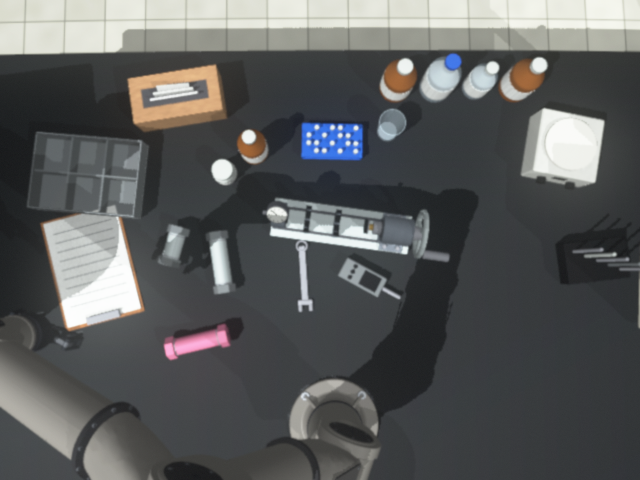

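View pics/wrist0.png

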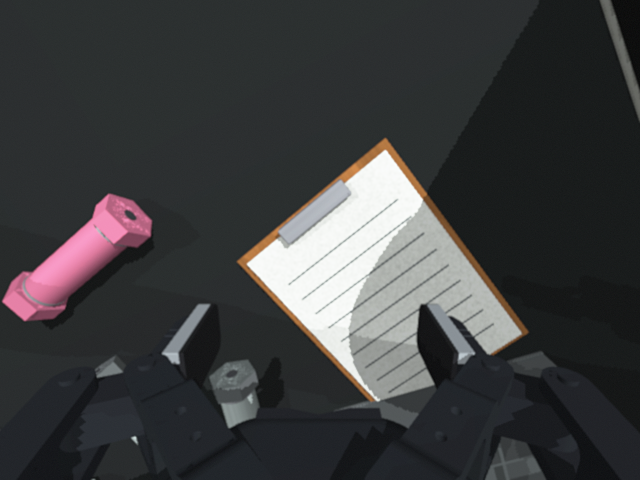

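```bash
cat > h.py <<'E'
import numpy as np, cv2
def ray(s,px):
    u=cv2.undistortPoints(np.array([[px]],float),s["camera_matrix"],np.array(s["D"],float))[0,0]
    T=s["cam_to_world"]; d=T[:3,:3]@np.array([u[0],-u[1],-1.]); return T[:3,3],d/np.linalg.norm(d)
def tri(a,pa,b,pb):
    o1,d1=ray(a,pa);o2,d2=ray(b,pb)
    t=np.linalg.lstsq(np.array([d1,-d2]).T,o2-o1,rcond=None)[0]
    p=o1+t[0]*d1;q=o2+t[1]*d2
    return (p+q)/2,np.linalg.norm(p-q)
def atz(s,px,z):
    o,d=ray(s,px); return o+d*(z-o[2])/d[2]
def proj(s,P):
    P=np.atleast_2d(P).astype(float);T=s["cam_to_world"]; c=(P-T[:3,3])@T[:3,:3]; c=c*[1,-1,-1]
    return cv2.projectPoints(c,np.zeros(3),np.zeros(3),s["camera_matrix"],np.array(s["D"],float))[0][:,0]
E
python3 - <<'E'
from cell import manip
import cv2,pickle
for n in ["side","top"]:
    s=manip.snapshot(n); pickle.dump(s,open(f"{n}0.pkl","wb"))
t=cv2.imread("pics/top0.png"); s=cv2.imread("pics/side0.png")
def crop(im,x0,y0,w,h,k,n):
    cv2.imwrite(n,cv2.resize(im[y0:y0+h,x0:x0+w],None,fx=k,fy=k,interpolation=cv2.INTER_CUBIC))
crop(t,255,190,200,80,4,"pics/top_fix.png")
crop(t,150,215,100,90,6,"pics/top_cart.png")
crop(s,280,195,80,185,3.2,"pics/side_fix.png")
crop(s,230,185,80,65,8,"pics/side_cart.png")
E
```

```text
(no output)
```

View pics/top_fix.png

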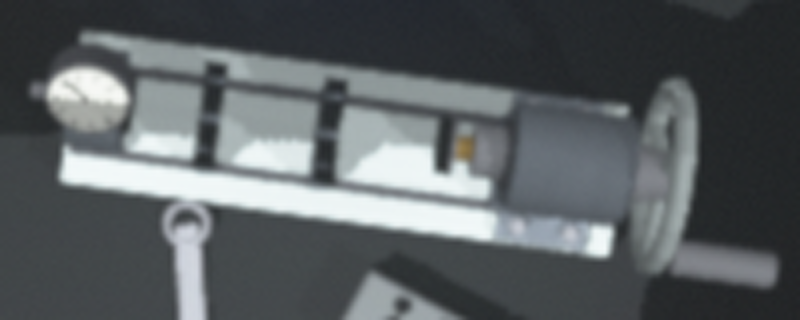

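View pics/top_cart.png

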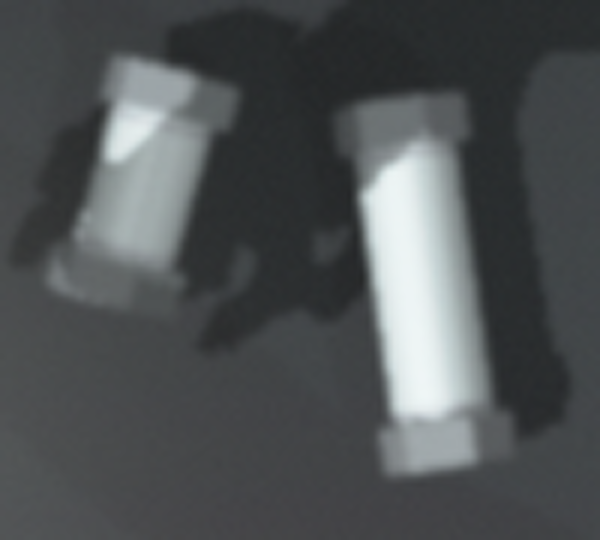

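View pics/side_fix.png

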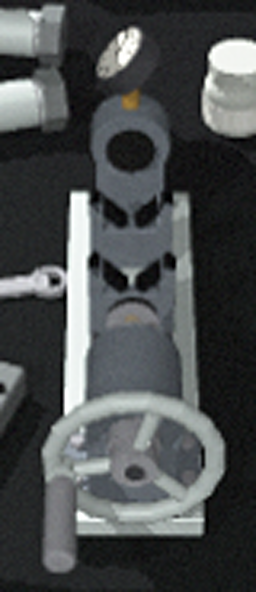

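View pics/side_cart.png

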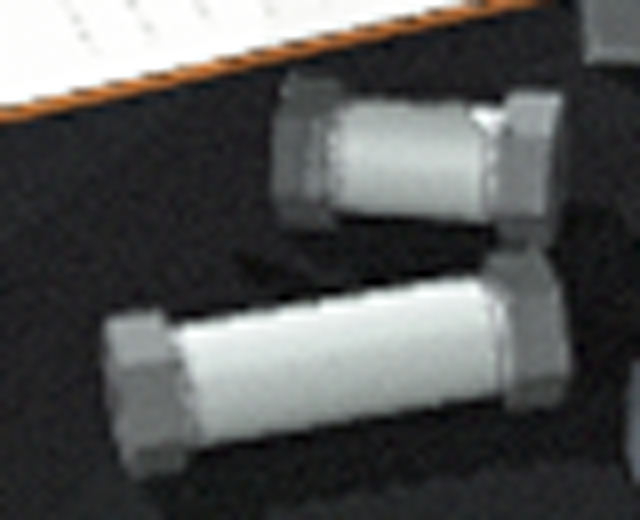

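```bash
python3 - <<'E'
import pickle
from h import *
np.set_printoptions(precision=4,suppress=True)
T=pickle.load(open("top0.pkl","rb"));S=pickle.load(open("side0.pkl","rb"))
tc=lambda x,y:(255+x/4-.375,190+y/4-.375)
tk=lambda x,y:(150+x/6-.42,215+y/6-.42)
sf=lambda x,y:(280+x/3.2-.35,195+y/3.2-.35)
sk=lambda x,y:(230+x/8-.44,185+y/8-.44)
print("crank out",tri(T,tc(776,272),S,sf(60,562)))
print("wheel ctr",tri(T,tc(668,177),S,sf(134,455)))
print("gauge",tri(T,tc(88,98),S,sf(122,55)))
print("cart A(top img upper)",tri(T,tk(401,115),S,sk(535,330)))
print("cart B",tri(T,tk(448,450),S,sk(145,395)))
for z in(.025,.05): print(atz(T,tk(402,118),z),atz(T,tk(447,445),z))
print("short",atz(T,tk(140,185),.03))
for n,p in dict(sadp=(209,115),sadn=(330,131)).items(): print(n,[atz(T,tc(*p),z) for z in(.1,.11)])
# candidate for pink
print(atz(T,(197,342),.03))
E
```

```text
crank out (array([ 0.4307, -0.2911,  0.098 ]), np.float64(0.0016568206167165962))
wheel ctr (array([ 0.4899, -0.2205,  0.1142]), np.float64(0.0023405617095179137))
gauge (array([0.5359, 0.1348, 0.1871]), np.float64(0.0015867888043040951))
cart A(top img upper) (array([0.5012, 0.3017, 0.0266]), np.float64(0.004350998291549061))
cart B (array([0.3568, 0.2813, 0.0283]), np.float64(0.00014681025142230348))
[0.5022 0.3014 0.025 ] [0.3589 0.2822 0.025 ]
[0.5005 0.2972 0.05  ] [0.3598 0.2784 0.05  ]
short [0.4739 0.4151 0.03  ]
sadp [array([0.5342, 0.0636, 0.1   ]), array([0.5333, 0.0637, 0.11  ])]
sadn [array([ 0.5233, -0.012 ,  0.1   ]), array([ 0.5224, -0.0113,  0.11  ])]
[0.222  0.3525 0.03  ]
```

Emit:
arm_command:
  rows: "-29 -25 3 -3 1; -29 -25 3 0 1; -29 -25 3 0 1; -29 -25 3 0 1; -29 -25 3 0 1; -29 -25 3 0 1; -29 -25 3 0 1; -29 -25 3 0 1; -29 -25 3 0 1; 0 0 0 -7 1"

```text
t: 2.28
tcp_pos: [0.447, 0.2928, 0.204]
ee_rot: [-3.138, 0.002, 2.862]
force: [0.0, -0.3, -0.7]
width: 0.085
```

Emit:
arm_command:
  rows: "0 0 0 -7 1; 0 0 0 -7 1; 0 0 0 -7 1; 0 0 0 -2 1; 0 0 0 0 1"

```text
t: 2.7
tcp_pos: [0.4432, 0.3016, 0.2045]
ee_rot: [3.141, 0.0, -3.008]
force: [-0.3, -0.8, 0.0]
width: 0.0851
```

```bash
cat > look.py <<'E'
import sys,pickle,cv2,numpy as np
from cell import manip
np.set_printoptions(precision=4,suppress=True)
cam,tag=sys.argv[1:3]
s=manip.snapshot(cam); pickle.dump(s,open(f"{cam}_{tag}.pkl","wb")); cv2.imwrite(f"pics/{cam}_{tag}.png",s["image"])
q=manip.sense(); print({k:q[k] for k in("t","joints","tcp_pos","ee_rot","force","width")})
for k in sys.argv[3:]: print(k,[(r["box"],r["score"]) for r in manip.recognise(s,k)])
E
python3 look.py wrist 1 cartridge_center
```

```text
{'t': 2.75, 'joints': array([-0.7287,  0.2786,  0.0178,  1.9178, -0.0062,  0.9449,  0.9947]), 'tcp_pos': array([0.4432, 0.3016, 0.2044]), 'ee_rot': array([ 3.1413,  0.0002, -3.0097]), 'force': array([ 0.0048, -0.2787,  0.4192]), 'width': 0.08561193006499959}
cartridge_center [([279.2, 114.9, 343.5, 291.6], 0.92), ([0.0, 209.5, 178.1, 433.5], 0.71), ([318.3, 0.0, 347.0, 13.3], 0.5)]
```

View pics/wrist_1.png

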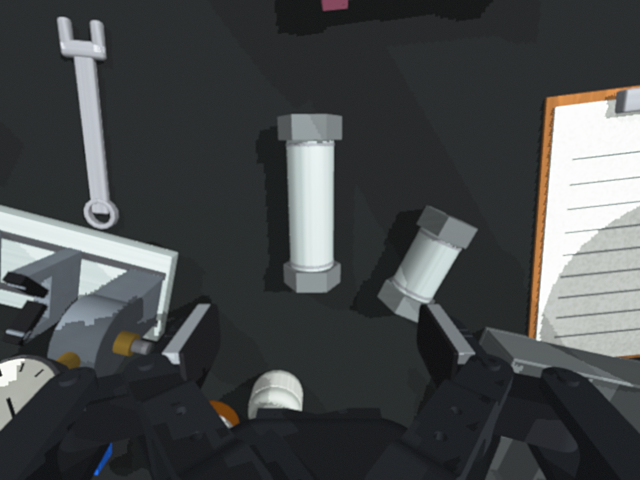

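```bash
python3 - <<'E'
import cv2
im=cv2.imread("pics/wrist_1.png")[100:310,250:370]
cv2.imwrite("pics/w1c.png",cv2.resize(im,None,fx=2.8,fy=2.8,interpolation=cv2.INTER_CUBIC))
E
```

```text
(no output)
```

View pics/w1c.png

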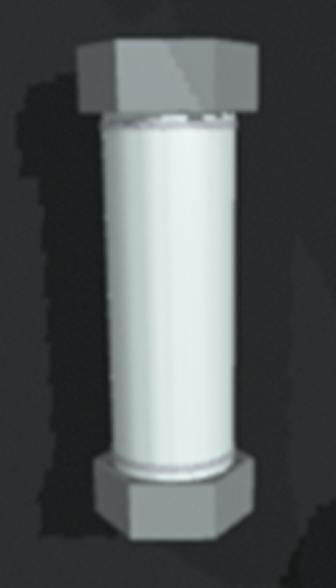

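```bash
python3 - <<'E'
import pickle
from h import *
np.set_printoptions(precision=4,suppress=True)
W=pickle.load(open("wrist_1.pkl","rb"));T=pickle.load(open("top0.pkl","rb"));S=pickle.load(open("side0.pkl","rb"))
c=lambda x,y:(250+x/2.8-.32,100+y/2.8-.32)
P={n:atz(W,c(*p),.025) for n,p in dict(ul=(78,110),ur=(258,110),ll=(95,455),lr=(255,455),oul=(77,45),our=(258,45),oll=(96,503),olr=(253,500)).items()}
for k,v in P.items(): print(k,v)
u=(P['ul']+P['ur'])/2;l=(P['ll']+P['lr'])/2;ou=(P['oul']+P['our'])/2;ol=(P['oll']+P['olr'])/2
for a,b in((u,l),(ou,ol)):
    d=b-a;print((a+b)/2,np.linalg.norm(d),np.degrees(np.arctan2(d[1],d[0])))
tk=lambda x,y:(150+x/6-.42,215+y/6-.42)
# two-view height: lower-left inner cap corner wrist vs side/top
mid=((np.array(c(78,110))+c(258,110)+c(95,455)+c(255,455))/4)
sk=lambda x,y:(230+x/8-.44,185+y/8-.44)
print("tube axis tri wrist-top",tri(W,c(171,285),T,tk(426,286)),tri(W,c(171,285),S,sk(338,360)))
E
```

```text
ul [0.3723 0.2558 0.025 ]
ur [0.3645 0.3138 0.025 ]
ll [0.4902 0.2737 0.025 ]
lr [0.4824 0.3311 0.025 ]
oul [0.3527 0.2535 0.025 ]
our [0.3449 0.3108 0.025 ]
oll [0.5088 0.276  0.025 ]
olr [0.4999 0.3331 0.025 ]
[0.4274 0.2936 0.025 ] 0.11920281607069876 8.485051839106225
[0.4266 0.2934 0.025 ] 0.15713120056361451 8.190922176773645
tube axis tri wrist-top (array([0.4283, 0.2934, 0.008 ]), np.float64(0.0009126891089210481)) (array([0.4257, 0.2932, 0.0271]), np.float64(0.00204358169039288))
```

Emit:
arm_command:
  rows: "17 -6 20 -0.7 1; 0 0 40 0 1; 0 0 40 0 1; 0 0 40 0 1; 0 0 30 0 1; 0 0 18 0 1; 0 0 8 0 1; 0 0 0 0 1"
  force: 50

```text
t: 3.47
tcp_pos: [0.4262, 0.2928, 0.0068]
ee_rot: [-3.14, -0.003, -2.997]
force: [-0.5, -0.1, -0.1]
width: 0.0854
```

```bash
python3 look.py wrist 2
```

```text
{'t': 3.5167, 'joints': array([-0.724 ,  0.5535,  0.0017,  2.0801, -0.0016,  0.5089,  0.9945]), 'tcp_pos': array([0.427 , 0.2935, 0.0082]), 'ee_rot': array([-3.1411, -0.0007, -2.9967]), 'force': array([ 0.6534, -0.5794, -0.3281]), 'width': 0.08536729839954288}
```

View pics/wrist_2.png

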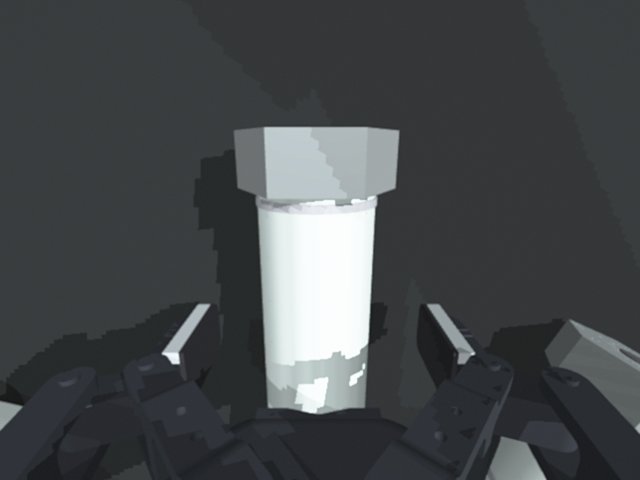

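The tube stands centred between the pads (axis at col ~317, pads at ~190 and ~450). Closing.

Emit:
arm_command:
  rows: "0 0 0 0 0.3; 0 0 0 0 0.3; 0 0 0 0 0.3; 0 0 0 0 0.3; 0 0 0 0 0.3; 0 0 0 0 0.3; 0 0 0 0 0.3"
  force: 50

```text
t: 4.1
tcp_pos: [0.4279, 0.2937, 0.0097]
ee_rot: [3.141, 0.002, -2.997]
force: [-1.8, -2.2, 7.9]
width: 0.0418
```

Emit:
arm_command:
  rows: "0 0 -8 0 0.3; 0 0 -20 0 0.3; 0 0 -35 0 0.3; 0 0 -40 0 0.3; 0 0 -40 0 0.3; 0 0 -40 0 0.3; 0 0 -40 0 0.3; 0 0 -30 0 0.3; 0 0 0 0 0.3"

```text
t: 4.85
tcp_pos: [0.4296, 0.2954, 0.2687]
ee_rot: [3.135, 0.01, -2.997]
force: [0.5, 1.5, -2.8]
width: 0.0415
```

```bash
python3 look.py wrist 3; python3 look.py side 3 saddles cartridge_center
```

```text
{'t': 4.9, 'joints': array([-0.7372,  0.184 ,  0.0171,  1.8894, -0.0037,  1.0607,  0.9973]), 'tcp_pos': array([0.4283, 0.2945, 0.2652]), 'ee_rot': array([ 3.1375,  0.0062, -2.9965]), 'force': array([ 0.0223,  0.1266, -4.4894]), 'width': 0.041239653751852345}
{'t': 4.95, 'joints': array([-0.7372,  0.1866,  0.0169,  1.8927, -0.0037,  1.0599,  0.9973]), 'tcp_pos': array([0.4271, 0.2935, 0.2625]), 'ee_rot': array([ 3.1402,  0.002 , -2.9963]), 'force': array([-0.803 ,  0.4502, -4.6169]), 'width': 0.041786078894624934}
saddles [([228.6, 278.5, 299.8, 295.4], 0.7), ([298.0, 201.8, 349.9, 374.7], 0.62), ([246.2, 305.7, 286.8, 360.0], 0.42)]
cartridge_center [([235.7, 135.2, 296.6, 166.2], 0.92), ([184.2, 202.0, 218.3, 247.4], 0.58)]
```

View pics/wrist_3.png

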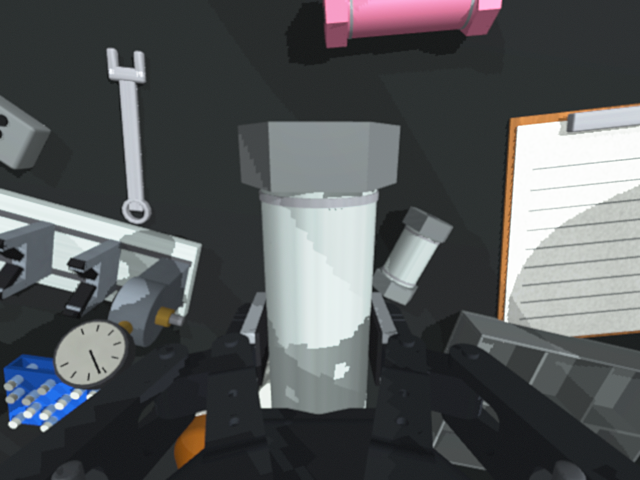

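View pics/side_3.png

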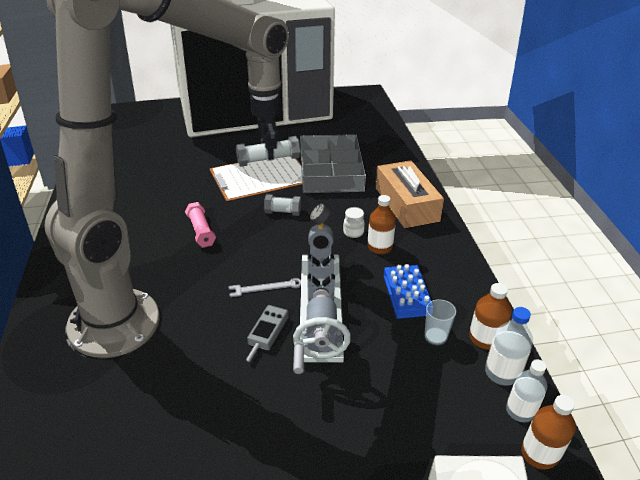

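Emit:
arm_command:
  rows: "-7 -35 0 0 0.3; -7 -35 0 0 0.3; -8 -35 0 0 0.3; -8 -36 0 0 0.3; 0 0 0 0 0.3; 0 0 0 0 0.3"

```text
t: 5.55
tcp_pos: [0.4767, 0.1552, 0.2593]
ee_rot: [-3.14, -0.004, -3.002]
force: [0.2, 1.2, -3.5]
width: 0.0416
```

```bash
python3 look.py wrist 4 saddles nose_face
```

```text
{'t': 5.6, 'joints': array([-0.5476,  0.1617,  0.1175,  1.933 , -0.0219,  1.0518,  1.2935]), 'tcp_pos': array([0.4762, 0.1573, 0.2595]), 'ee_rot': array([-3.1407, -0.0036, -2.9983]), 'force': array([ 0.041 ,  0.6288, -3.461 ]), 'width': 0.04110078816255828}
saddles [([0.5, 138.0, 271.4, 369.9], 0.64), ([496.9, 188.3, 597.7, 289.3], 0.53), ([238.8, 123.0, 401.0, 416.2], 0.37)]
nose_face [([26.7, 205.9, 76.6, 250.5], 0.56)]
```

View pics/wrist_4.png

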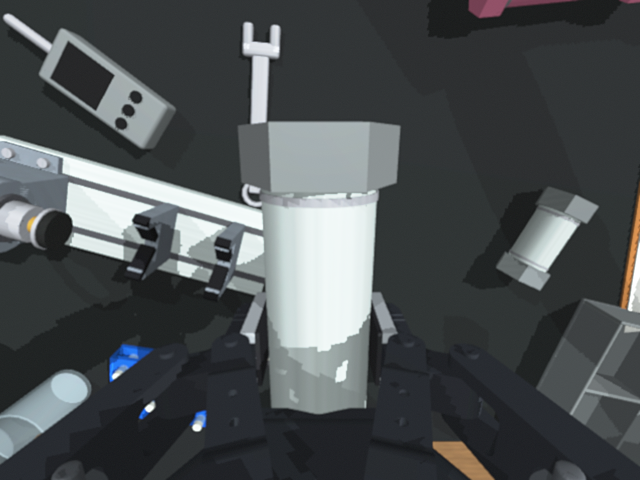

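```bash
cat > ov.py <<'E'
import pickle,sys
from h import *
def fx(p,x=.5287,y=.0258,yaw=-8.2):
    a=np.radians(yaw);c,s=np.cos(a),np.sin(a);p=np.atleast_2d(p)/1000.
    return np.c_[x+c*p[:,0]-s*p[:,1],y+s*p[:,0]+c*p[:,1],p[:,2]]
def saddle(s,im,k,o,zt,**kw):
    for yc in(38,-38):
        for yy in(yc-7,yc+7):
            h=zt-74.6
            pts=[[-33,yy,30],[-33,yy,zt],[-h,yy,zt],[0,yy,74.6],[h,yy,zt],[33,yy,zt],[33,yy,30]]
            q=((proj(s,fx(pts,**kw))-o)*k).astype(np.int32)
            cv2.polylines(im,[q],False,(0,0,255) if yy<yc else (0,255,255),1)
E
python3 - <<'E'
from ov import *
W=pickle.load(open("wrist_4.pkl","rb"));im=W["image"]
k=2.9;o=np.array([0,120]);c=im[120:310,0:275];c=cv2.resize(c,None,fx=k,fy=k,interpolation=cv2.INTER_CUBIC)
cv2.imwrite("pics/w4raw.png",c)
saddle(W,c,k,o,103);cv2.imwrite("pics/w4ov.png",c)
T=pickle.load(open("top0.pkl","rb"));im=T["image"];o=np.array([255,190]);c=cv2.resize(im[190:270,255:455],None,fx=4,fy=4,interpolation=cv2.INTER_CUBIC)
saddle(T,c,4,o,103);cv2.imwrite("pics/t4ov.png",c)
E
```

```text
(no output)
```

View pics/w4raw.png

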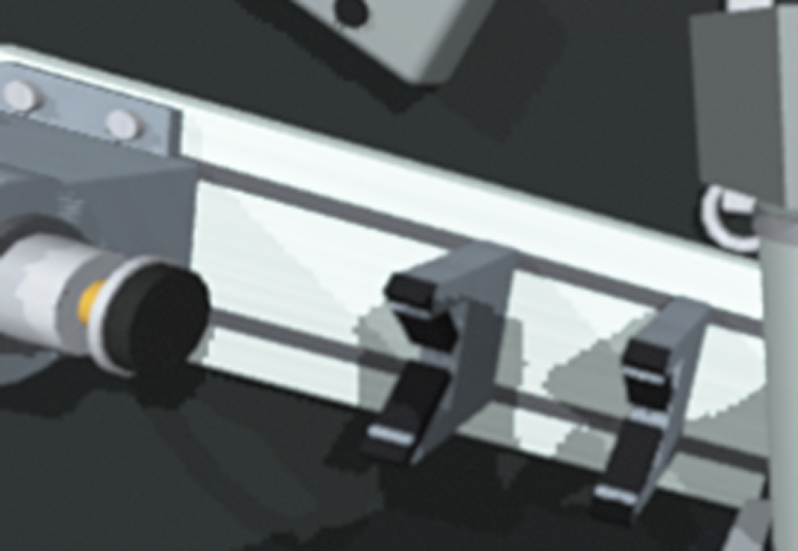

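View pics/w4ov.png

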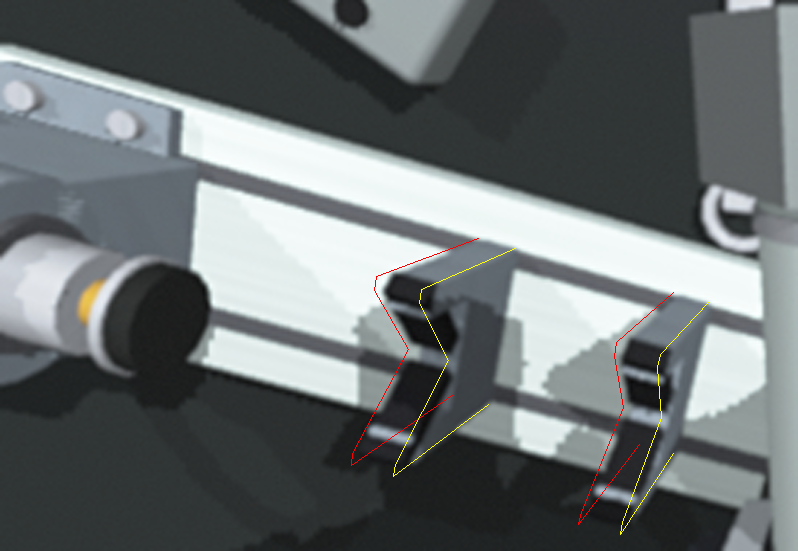

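View pics/t4ov.png

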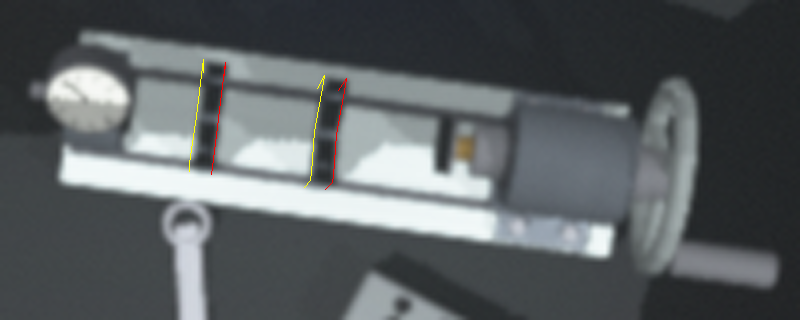

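```bash
python3 - <<'E'
from ov import *
W=pickle.load(open("wrist_4.pkl","rb"))
im=W["image"]
k=6;c=cv2.resize(im[195:310,115:250],None,fx=k,fy=k*.87,interpolation=cv2.INTER_CUBIC)
k=5.8;c=cv2.resize(im[200:302,115:250],None,fx=k,fy=k,interpolation=cv2.INTER_CUBIC)
cv2.imwrite("pics/w4z.png",c);print(c.shape)
E
```

```text
(592, 783, 3)
```

View pics/w4z.png

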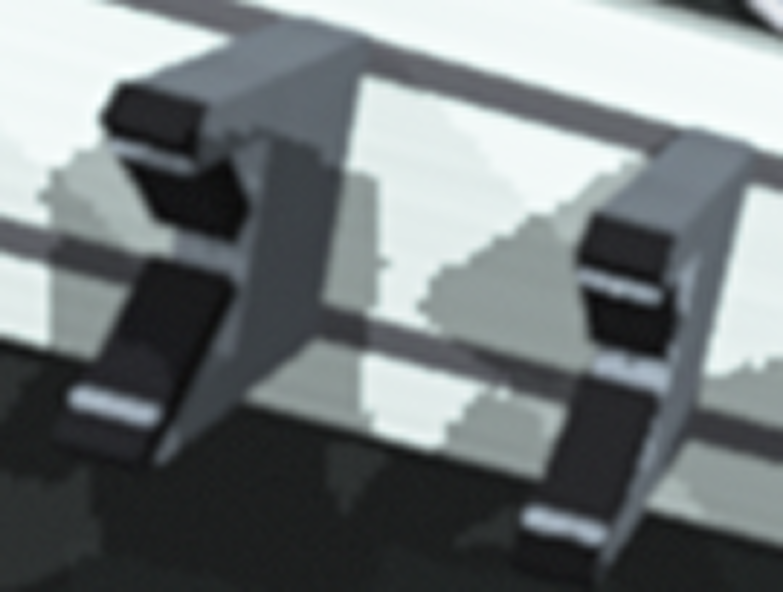

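```bash
python3 - <<'E'
from ov import *
from scipy.optimize import least_squares
W=pickle.load(open("wrist_4.pkl","rb"));T=pickle.load(open("top0.pkl","rb"))
z=lambda x,y:np.array((115+x/5.8-.41,200+y/5.8-.41))
tc=lambda x,y:np.array((255+x/4-.375,190+y/4-.375))
Z='t'
obs=[(W,(-33,-45,Z),z(118,85)),(W,(-33,-31,Z),z(207,100)),(W,(33,-45,Z),z(52,445)),(W,(33,-31,Z),z(155,465)),
(W,(-33,31,Z),z(598,213)),(W,(-33,45,Z),z(680,230)),(W,(33,31,Z),z(515,565)),(W,(33,45,Z),z(598,585)),
(W,(-33,-31,30),z(365,45)),(W,(-33,45,30),z(752,150)),(W,(33,-31,30),z(318,325)),
(T,(0,38,75),tc(209,116)),(T,(0,-38,75),tc(330,132))]
def r(p,full=False):
    o=[]
    for s,q,px in obs:
        q=[q[0],q[1],p[3] if q[2]==Z else q[2]]
        o.append(proj(s,fx([q],x=p[0],y=p[1],yaw=p[2]))[0]-px)
    o=np.array(o);return o if full else o.ravel()
m=least_squares(r,[.5287,.0258,-8.2,100],x_scale=[.01,.01,1,10],loss="soft_l1")
print(m.x);print(r(m.x,True).round(1))
E
```

```text
[ 5.28856194e-01  2.61404122e-02 -8.45495415e+00  9.33582038e+01]
[[ 0.9 -0.8]
 [ 0.6  0.8]
 [ 3.2  0.4]
 [-0.3  0.7]
 [-1.4 -0.5]
 [-1.1  0.6]
 [-0.3 -0.2]
 [-0.9 -0.1]
 [ 0.5 -1.7]
 [ 0.5 -0.9]
 [-0.9  3.8]
 [-0.1  0.6]
 [-0.8  0.6]]
```

Emit:
arm_command:
  rows: "-8 -35 0 0 0.3; -8 -35 0 0 0.3; -8 -35 0 0 0.3; -8 -35 0 0 0.3; 0 0 0 7.1 0.3; 0 0 0 7.1 0.3; 0 0 0 7.1 0.3; 0 0 0 7.1 0.3; 0 0 0 7.1 0.3; 0 0 0 7.1 0.3"

```text
t: 6.53
tcp_pos: [0.5287, 0.0262, 0.2606]
ee_rot: [-3.141, -0.001, 2.54]
force: [-0.3, -0.3, -4.2]
width: 0.0415
```

Emit:
arm_command:
  rows: "0 0 0 7.1 0.3; 0 0 0 7.1 0.3; 0 0 0 7.1 0.3; 0 0 0 7.1 0.3; 0 0 0 7.1 0.3; 0 0 0 7.1 0.3; 0 0 0 7.1 0.3; 0 0 0 7.1 0.3; 0 0 0 7.1 0.3; 0 0 0 0 0.3"

```text
t: 7.37
tcp_pos: [0.5287, 0.0262, 0.2607]
ee_rot: [-3.14, 0.0, 1.427]
force: [0.5, 0.3, -3.0]
width: 0.0415
```

```bash
python3 look.py wrist 5; python3 look.py side 5
```

```text
{'t': 7.4167, 'joints': array([-0.5732,  0.2167,  0.4785,  1.8927, -0.1138,  1.0597, -0.186 ]), 'tcp_pos': array([0.5288, 0.026 , 0.2607]), 'ee_rot': array([-3.1405,  0.0002,  1.4332]), 'force': array([-0.2355, -0.0751, -3.8287]), 'width': 0.04145390477979902}
{'t': 7.4667, 'joints': array([-0.5725,  0.2166,  0.4783,  1.8926, -0.1136,  1.0598, -0.1843]), 'tcp_pos': array([0.5288, 0.0257, 0.2608]), 'ee_rot': array([-3.1407,  0.0002,  1.4345]), 'force': array([-0.098 ,  0.0248, -3.3976]), 'width': 0.04148138220168875}
```

View pics/wrist_5.png

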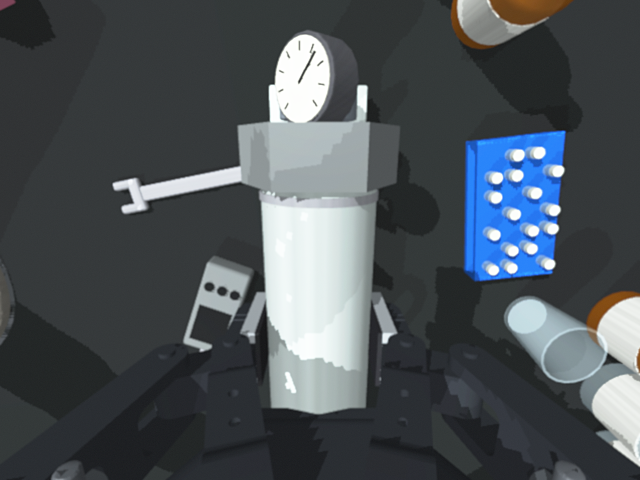

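View pics/side_5.png

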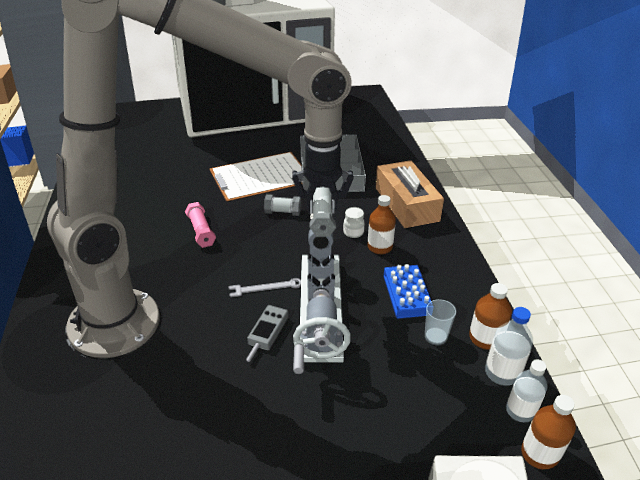

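Emit:
arm_command:
  rows: "-6.5 0 20 0.5 0.3; 0 0 35 0 0.3; 0 0 35 0 0.3; 0 0 30 0 0.3; 0 0 20 0 0.3; 0 0 8 0 0.3; 0 0 0 0 0.3; 0 0 0 0 0.3"

```text
t: 8.13
tcp_pos: [0.5288, 0.0182, 0.1138]
ee_rot: [3.141, -0.0, 1.421]
force: [0.0, -0.1, -2.8]
width: 0.0411
```

```bash
python3 look.py wrist 6; python3 look.py side 6; python3 look.py top 6
python3 - <<'E'
import cv2,numpy as np
a=cv2.imread("pics/side_6.png")[180:380,270:370];b=cv2.imread("pics/top_6.png")[180:280,250:460]
cv2.imwrite("pics/s6c.png",cv2.resize(a,None,fx=3,fy=3,interpolation=cv2.INTER_CUBIC))
cv2.imwrite("pics/t6c.png",cv2.resize(b,None,fx=3.8,fy=3.8,interpolation=cv2.INTER_CUBIC))
E
```

```text
{'t': 8.1833, 'joints': array([-0.4905,  0.4126,  0.4228,  2.0308, -0.2458,  0.744 , -0.0674]), 'tcp_pos': array([0.5294, 0.0182, 0.1146]), 'ee_rot': array([ 3.1396, -0.0008,  1.4207]), 'force': array([ 0.1688, -0.2126, -3.1691]), 'width': 0.04129062021579279}
{'t': 8.2333, 'joints': array([-0.4907,  0.412 ,  0.4231,  2.0308, -0.2459,  0.7438, -0.0676]), 'tcp_pos': array([0.5296, 0.0182, 0.1148]), 'ee_rot': array([ 3.1388, -0.0011,  1.4205]), 'force': array([-0.2101, -0.5529, -3.524 ]), 'width': 0.041609401847730085}
{'t': 8.2833, 'joints': array([-0.4907,  0.4119,  0.4232,  2.031 , -0.246 ,  0.7437, -0.0677]), 'tcp_pos': array([0.5295, 0.0182, 0.1149]), 'ee_rot': array([ 3.1388, -0.0012,  1.4202]), 'force': array([-0.2558,  0.1842, -3.6989]), 'width': 0.041045677048957445}
```

View pics/s6c.png

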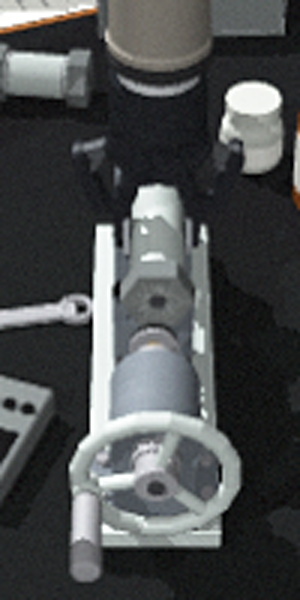

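View pics/t6c.png

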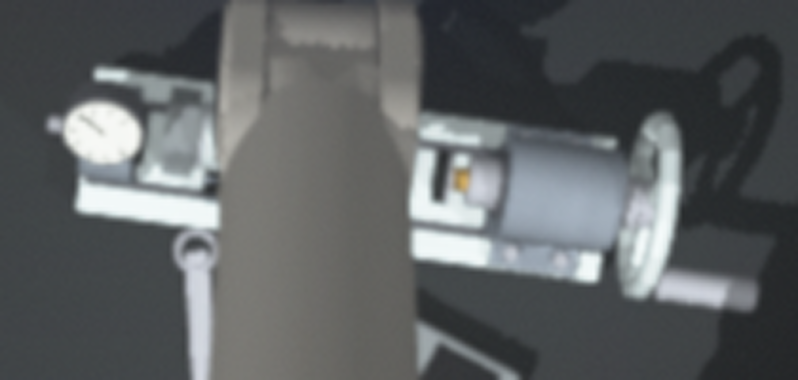

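View pics/wrist_6.png

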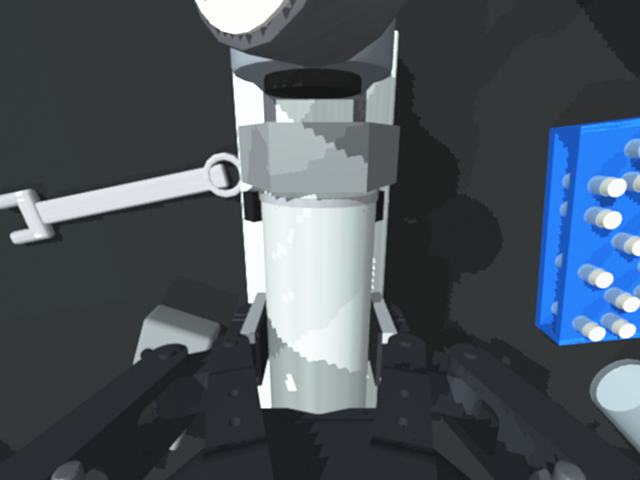

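Emit:
arm_command:
  rows: "0 -1.5 10 0 0.3; 0 0 8 0 0.3; 0 0 4 0 0.3; 0 0 0 0 0.3; 0 0 0 0 0.3"

```text
t: 8.7
tcp_pos: [0.5264, 0.0181, 0.0909]
ee_rot: [-3.141, 0.0, 1.419]
force: [0.2, -0.5, -3.9]
width: 0.0418
```

```bash
python3 look.py wrist 7
```

```text
{'t': 8.75, 'joints': array([-0.4754,  0.4473,  0.405 ,  2.0489, -0.2689,  0.696 , -0.0494]), 'tcp_pos': array([0.5266, 0.0181, 0.0911]), 'ee_rot': array([-3.1411,  0.0002,  1.4194]), 'force': array([ 0.4405,  0.4105, -3.5938]), 'width': 0.04159943986903477}
```

View pics/wrist_7.png

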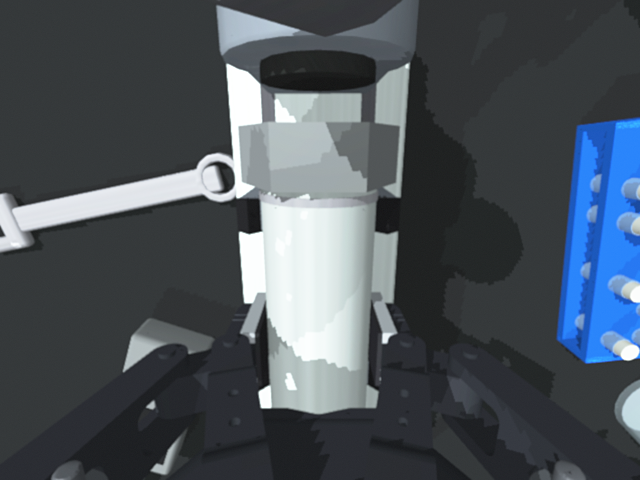

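Emit:
arm_command:
  rows: "0 1 1 0 0.3; 0 0 1 0 0.3; 0 0 0.5 0 0.3; 0 0 0 0 0.3; 0 0 0 0 0.3"

```text
t: 9.17
tcp_pos: [0.5274, 0.018, 0.0903]
ee_rot: [-3.141, -0.001, 1.419]
force: [-8.1, 0.0, 15.9]
width: 0.0418
```

Emit:
arm_command:
  rows: "0 -1 0 0 0.3; 0 0 0 0 0.3; 0 0 0 0 0.3"

```text
t: 9.42
tcp_pos: [0.5271, 0.0181, 0.0901]
ee_rot: [3.141, -0.001, 1.419]
force: [-4.9, 0.4, 10.3]
width: 0.0413
```

Emit:
arm_command:
  rows: "0 -0.7 0 0 0.3; 0 0 0 0 0.3; 0 0 0 0 0.55; 0 0 0 0 0.7; 0 0 0 0 0.8; 0 0 0 0 0.9; 0 0 0 0 0.9; 0 0 0 0 0.9"

```text
t: 10.08
tcp_pos: [0.526, 0.0183, 0.0887]
ee_rot: [-3.142, 0.0, 1.42]
force: [-0.2, -0.2, 0.3]
width: 0.0771
```

```bash
python3 look.py wrist 8;python3 look.py side 8
```

```text
{'t': 10.1333, 'joints': array([-0.4742,  0.4502,  0.4029,  2.0517, -0.2714,  0.6898, -0.0477]), 'tcp_pos': array([0.526 , 0.0183, 0.0887]), 'ee_rot': array([-3.1416, -0.    ,  1.4194]), 'force': array([ 0.1583, -0.4451, -0.6477]), 'width': 0.07704191649407147}
{'t': 10.1833, 'joints': array([-0.4743,  0.4502,  0.4029,  2.0517, -0.2714,  0.6899, -0.0477]), 'tcp_pos': array([0.526 , 0.0183, 0.0887]), 'ee_rot': array([-3.1415,  0.0001,  1.4195]), 'force': array([ 0.1887, -0.0139, -0.8095]), 'width': 0.076561615385404}
```

View pics/wrist_8.png

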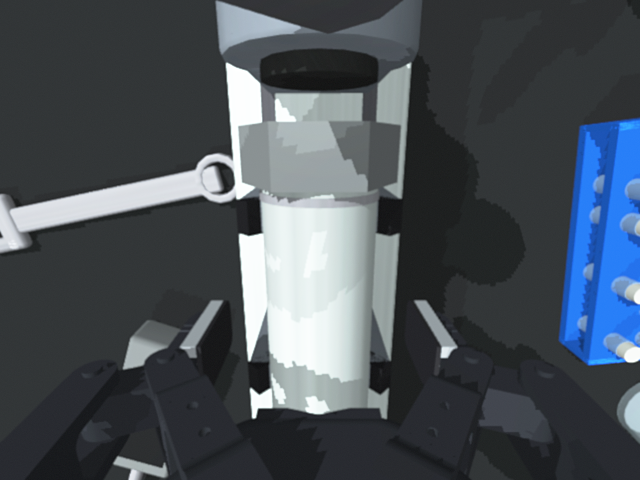

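Emit:
arm_command:
  rows: "0 0 -15 0 0.95; 0 0 -35 0 0.95; 0 0 -40 0 0.95; 0 0 -40 0 0.95; 0 0 -40 0 0.95; 0 0 -20 0 0.95; 0 0 0 0 0.95"

```text
t: 10.77
tcp_pos: [0.5288, 0.0183, 0.284]
ee_rot: [3.133, -0.004, 1.419]
force: [0.3, 0.6, -0.4]
width: 0.0813
```

```bash
python3 look.py wrist 9; python3 look.py side 9
python3 - <<'E'
import cv2
a=cv2.imread("pics/side_3.png")[90:180,200:320];b=cv2.imread("pics/side_9.png")[60:380,240:400]
cv2.imwrite("pics/s3c.png",cv2.resize(a,None,fx=6,fy=6,interpolation=cv2.INTER_CUBIC))
cv2.imwrite("pics/s9c.png",cv2.resize(b,None,fx=1.85,fy=1.85,interpolation=cv2.INTER_CUBIC))
E
```

```text
{'t': 10.8167, 'joints': array([-0.5834,  0.1894,  0.5009,  1.8758, -0.1033,  1.0961, -0.1946]), 'tcp_pos': array([0.5274, 0.0184, 0.2812]), 'ee_rot': array([ 3.1368, -0.0025,  1.4195]), 'force': array([-0.1453, -0.2533, -1.3991]), 'width': 0.08092419583553133}
{'t': 10.8667, 'joints': array([-0.5832,  0.1913,  0.5003,  1.8784, -0.1035,  1.0955, -0.1944]), 'tcp_pos': array([0.5262, 0.0184, 0.2792]), 'ee_rot': array([ 3.1403, -0.001 ,  1.4196]), 'force': array([ 0.6892,  0.3719, -0.5466]), 'width': 0.08101963798417465}
```

View pics/s3c.png

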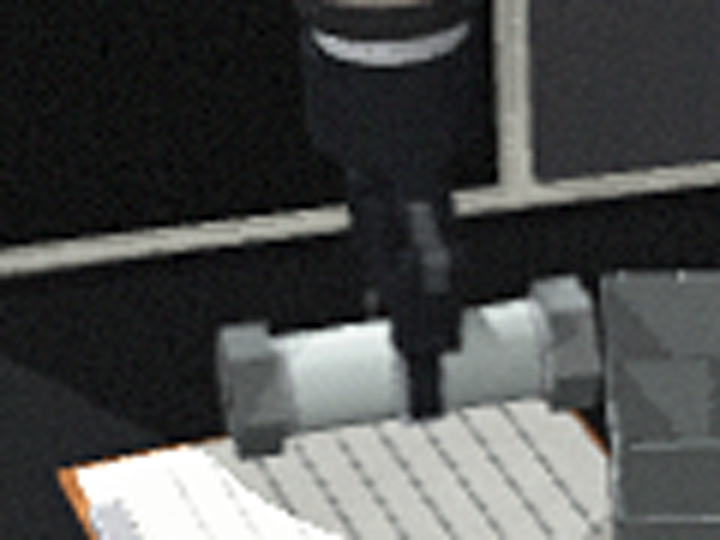

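View pics/s9c.png

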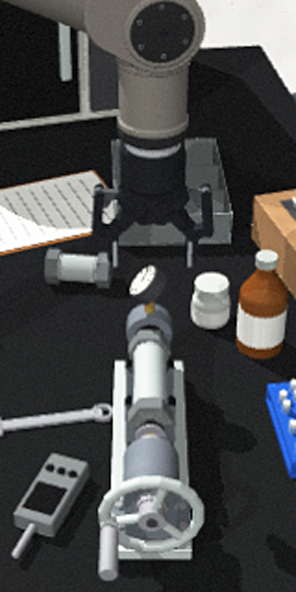

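View pics/wrist_9.png

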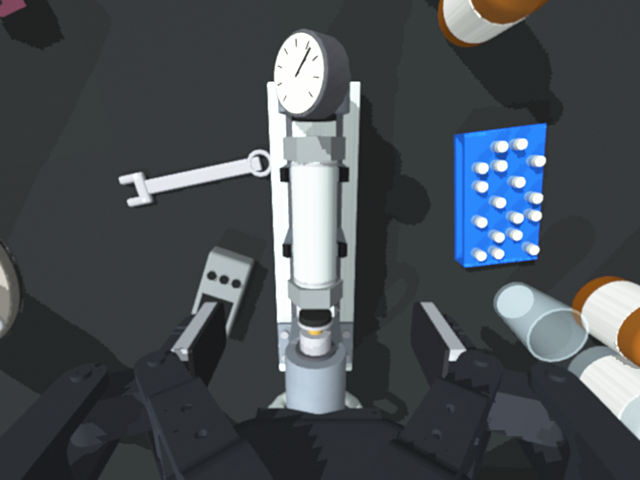

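```bash
python3 - <<'E'
import cv2
a=cv2.imread("pics/wrist_9.png")[100:430,240:390]
cv2.imwrite("pics/w9c.png",cv2.resize(a,None,fx=1.8*2,fy=1.8,interpolation=cv2.INTER_CUBIC))
a=cv2.imread("pics/wrist_9.png")[265:390,260:380]
cv2.imwrite("pics/w9n.png",cv2.resize(a,None,fx=4.7,fy=4.7,interpolation=cv2.INTER_CUBIC))
E
```

```text
(no output)
```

View pics/w9n.png

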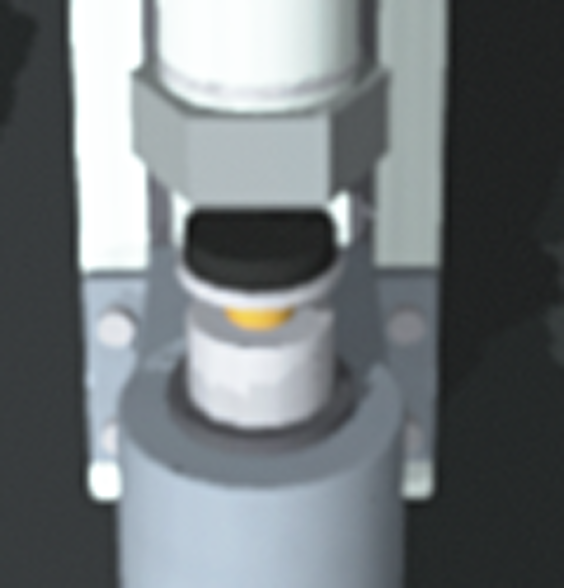

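```bash
cat >> ov.py <<'E'
FX=dict(x=.5289,y=.0261,yaw=-8.45)
def tofix(P):
    a=np.radians(FX["yaw"]);c,s=np.cos(a),np.sin(a);d=P-np.array([FX["x"],FX["y"],0])
    return np.array([c*d[0]+s*d[1],-s*d[0]+c*d[1],P[2]])*1000
E
python3 - <<'E'
from ov import *
np.set_printoptions(precision=1,suppress=True)
W=pickle.load(open("wrist_9.pkl","rb"));n=lambda x,y:(260+x/4.7-.39,265+y/4.7-.39)
f=lambda p,z:tofix(atz(W,n(*p),z))
print("cap end top",f((188,207),.130),f((332,207),.130))
print("cap corners in",f((133,72),.105),f((388,70),.105),"out",f((140,150),.105),f((386,150),.105))
print("nose face top",f((262,250),.123),"disc left",f((187,215),.105),f((335,215),.105))
# crop1: upper cap
g=lambda x,y:tofix(atz(W,(x,y),.105))
print("upper cap corners",g(283,139),g(346,139),g(283,158),g(346,158))
W=pickle.load(open("wrist_4.pkl","rb"));q=lambda x,y:(x/2.9-.33,120+y/2.9-.33)
print("w4 nose centre",tofix(atz(W,q(165,318),.105)))
T=pickle.load(open("top0.pkl","rb"));tc=lambda x,y:(255+x/4-.375,190+y/4-.375)
print("top nose face",tofix(atz(T,tc(436,143),.115)))
S=pickle.load(open("side_9.pkl","rb"))
c=lambda x,y:(270+x/3-.33,180+y/3-.33)
S0=pickle.load(open("side0.pkl","rb"));sf=lambda x,y:(280+x/3.2-.35,195+y/3.2-.35)
P=tri(T,tc(776,272),S0,sf(60,562))[0];print("crank end",tofix(P))
P=tri(T,tc(683,258),S0,sf(62,482))[0];print("crank root",tofix(P))
P=tri(T,tc(668,177),S0,sf(134,455))[0];print("wheel",tofix(P))
E
```

```text
cap end top [-15.8 -86.9 130. ] [ 14.1 -87.2 130. ]
cap corners in [-28.6 -67.1 105. ] [ 27.3 -67.  105. ] out [-27.6 -85.8 105. ] [ 27.2 -86.2 105. ]
nose face top [  -0.5 -100.9  123. ] disc left [ -17.4 -101.9  105. ] [  15.9 -102.2  105. ]
upper cap corners [-28.9  71.2 105. ] [ 28.5  71.  105. ] [-29.4  54.4 105. ] [ 28.8  54.2 105. ]
w4 nose centre [  -2.  -106.2  105. ]
top nose face [   0.2 -103.7  115. ]
crank end [ -50.5 -328.2   98. ]
crank root [ -50.2 -266.9  106.4]
wheel [  -2.3 -249.7  114.2]
```

Emit:
arm_command:
  rows: "-33 -5 0 0 1; -33 -5 0 0 1; -33 -5 0 0 1; -34 -6 0 0 1; -34 -6 0 0 1; -34 -5 0 0 1; -34 -5 0 0 1; -34 -5 20 0 1; -33 -5 30 0 1; 0 0 0 0 1"

```text
t: 11.7
tcp_pos: [0.4282, -0.2753, 0.2256]
ee_rot: [-3.132, 0.002, 1.411]
force: [-1.4, -0.2, 0.3]
width: 0.0852
```

```bash
python3 look.py wrist 10 crank;python3 look.py top 10; python3 look.py side 10
```

```text
{'t': 11.75, 'joints': array([-0.1438,  0.2457,  0.6947,  1.9801, -0.1835,  0.9866,  0.4808]), 'tcp_pos': array([ 0.4303, -0.2729,  0.2271]), 'ee_rot': array([-3.1334,  0.0005,  1.4125]), 'force': array([-0.6032,  0.7656,  0.002 ]), 'width': 0.08555490788986103}
crank [([310.0, 138.6, 483.2, 253.1], 0.64)]
{'t': 11.85, 'joints': array([-0.148 ,  0.2425,  0.6915,  1.9765, -0.1833,  0.9878,  0.479 ]), 'tcp_pos': array([ 0.4339, -0.2704,  0.2295]), 'ee_rot': array([-3.1382, -0.0003,  1.4186]), 'force': array([0.1434, 0.8638, 0.0593]), 'width': 0.08557022364914872}
{'t': 11.9, 'joints': array([-0.1491,  0.2415,  0.691 ,  1.9755, -0.1833,  0.9879,  0.479 ]), 'tcp_pos': array([ 0.4349, -0.2699,  0.2302]), 'ee_rot': array([-3.1401, -0.0004,  1.4204]), 'force': array([0.4268, 0.4231, 0.0612]), 'width': 0.0852844562450176}
```

View pics/wrist_10.png

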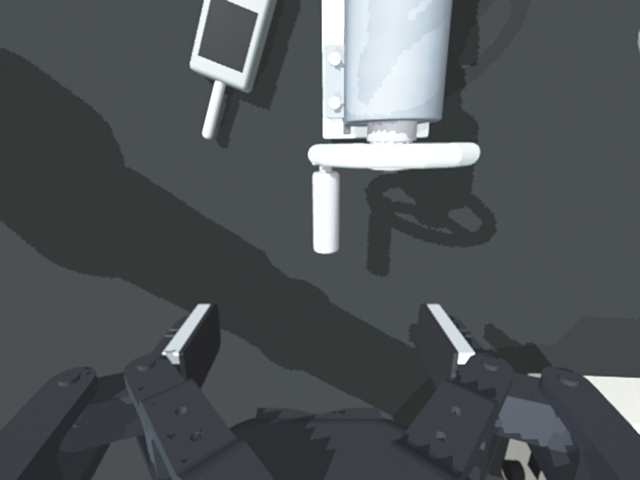

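View pics/top_10.png

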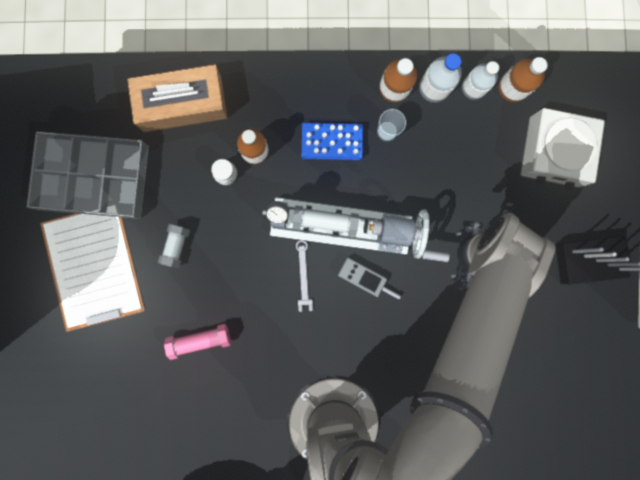

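```bash
python3 - <<'E'
from ov import *
from cell import manip
np.set_printoptions(precision=4,suppress=True)
W=pickle.load(open("wrist_10.pkl","rb"));T=pickle.load(open("top_10.pkl","rb"))
im=W["image"][120:270,290:500];cv2.imwrite("pics/w10c.png",cv2.resize(im,None,fx=3.8,fy=3.8,interpolation=cv2.INTER_CUBIC))
tc=lambda x,y:(255+x/4-.375,190+y/4-.375)
for p in((326,252),(325,172)):
    for z in(.095,.105): P=atz(W,p,z);print(P,tofix(P))
P,e=tri(W,(326,250),T,tc(776,272));print(P,e,tofix(P))
print(manip.sense()["tcp_pos"],fx([[-50,-310,100]],**FX))
E
```

```text
[ 0.4316 -0.2904  0.095 ] [ -49.7616 -327.3606   95.    ]
[ 0.432  -0.2871  0.105 ] [ -49.8599 -324.0492  105.    ]
[ 0.441  -0.2241  0.095 ] [ -50.1727 -260.4095   95.    ]
[ 0.4411 -0.2232  0.105 ] [ -50.2559 -259.5471  105.    ]
[ 0.4314 -0.2998  0.0636] 0.0023824723182187184 [ -48.5879 -336.6473   63.5649]
[ 0.4349 -0.2699  0.2302] [[ 0.4339 -0.2732  0.1   ]]
```

View pics/w10c.png

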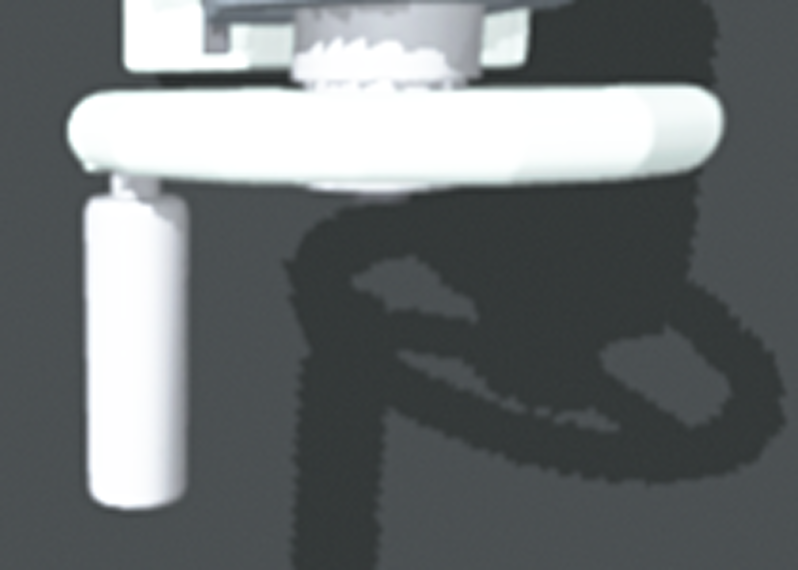

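Emit:
arm_command:
  rows: "-3 -0.5 30 0 1; 0 0 40 0 1; 0 0 40 0 1; 0 0 25 0 1; 0 0 10 0 1; 0 0 0 0 1; 0 0 0 0 1"
  force: 30

```text
t: 12.48
tcp_pos: [0.4348, -0.2735, 0.0868]
ee_rot: [3.141, 0.0, 1.421]
force: [0.3, -0.1, -0.0]
width: 0.0854
```

```bash
python3 look.py wrist 11
```

```text
{'t': 12.5333, 'joints': array([-0.012 ,  0.4655,  0.5709,  2.0896, -0.3928,  0.688 ,  0.6677]), 'tcp_pos': array([ 0.4353, -0.274 ,  0.0875]), 'ee_rot': array([3.1389, 0.0004, 1.4204]), 'force': array([ 0.6352,  0.2854, -0.1112]), 'width': 0.08547884280210195}
```

View pics/wrist_11.png

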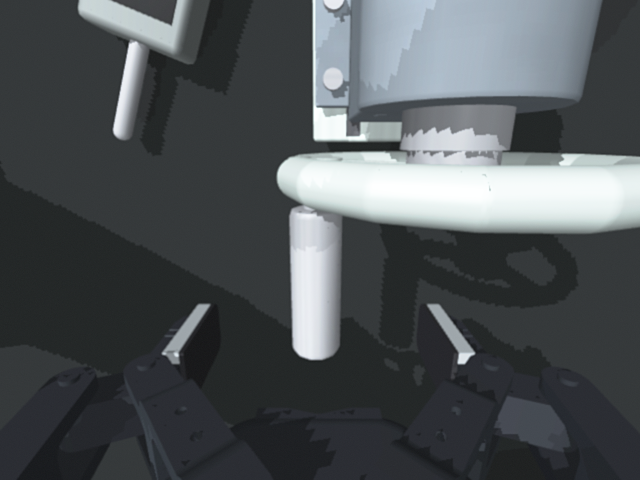

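```bash
python3 - <<'E'
from ov import *
np.set_printoptions(precision=4,suppress=True)
W=pickle.load(open("wrist_10.pkl","rb"));V=pickle.load(open("wrist_11.pkl","rb"))
for a,b in(((326,253),(316,360)),((325,172),(315,207))):
    P,e=tri(W,a,V,b);print(P,e,tofix(P))
E
```

```text
[ 0.4319 -0.2885  0.1036] 0.00027400166929204665 [ -49.7142 -325.3974  103.583 ]
[ 0.4411 -0.2249  0.086 ] 0.0002628942269337509 [ -49.9685 -261.2091   86.0066]
```

Emit:
arm_command:
  rows: "0 0 5 0 1; 0 0 0 0 0.6; 0 0 0 0 0.15; 0 0 0 0 0.15; 0 0 0 0 0.15; 0 0 0 0 0.15; 0 0 0 0 0.15; 0 0 0 0 0.15; 0 0 0 0 0.15; 0 0 0 0 0.15"
  force: 30

```text
t: 13.37
tcp_pos: [0.4338, -0.2738, 0.081]
ee_rot: [3.142, 0.0, 1.419]
force: [-0.2, 0.7, 1.1]
width: 0.0213
```

```bash
python3 look.py wrist 12; python3 look.py side 12
python3 - <<'E'
import cv2
b=cv2.imread("pics/side_12.png")[200:400,250:400]
cv2.imwrite("pics/s12c.png",cv2.resize(b,None,fx=3,fy=3,interpolation=cv2.INTER_CUBIC))
E
```

```text
{'t': 13.4167, 'joints': array([-0.0048,  0.4758,  0.5634,  2.094 , -0.4014,  0.6767,  0.675 ]), 'tcp_pos': array([ 0.4338, -0.2738,  0.081 ]), 'ee_rot': array([3.1415, 0.    , 1.4194]), 'force': array([-0.4248, -0.6283,  1.1373]), 'width': 0.020142636710619676}
{'t': 13.4667, 'joints': array([-0.0048,  0.4759,  0.5634,  2.094 , -0.4014,  0.6767,  0.6749]), 'tcp_pos': array([ 0.4338, -0.2738,  0.0809]), 'ee_rot': array([-3.1416,  0.    ,  1.4194]), 'force': array([0.3839, 0.1391, 0.731 ]), 'width': 0.020650903727524525}
```

View pics/s12c.png

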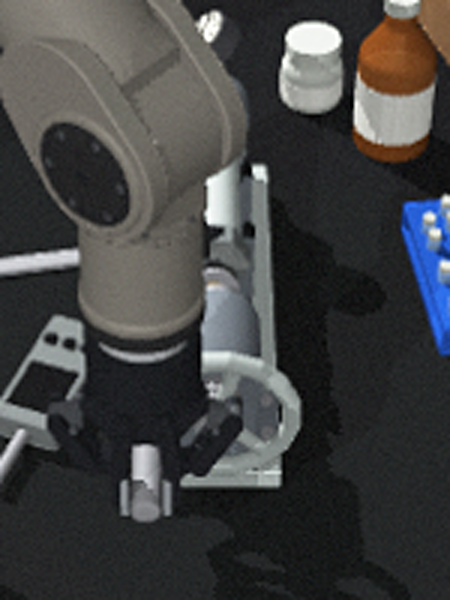

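View pics/wrist_12.png

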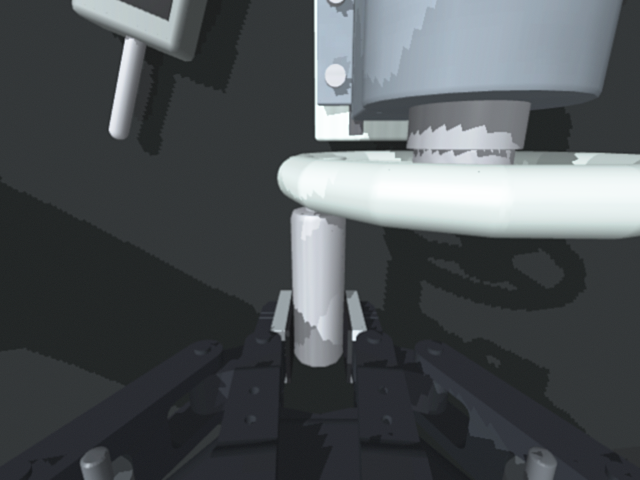

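Emit:
arm_command:
  rows: "0 0.5 -13 0 0.15; 0 4 -12.5 0 0.15; 0 7 -11 0 0.15; 0 0 0 0 0.15; 0 0 0 0 0.15"

```text
t: 13.88
tcp_pos: [0.4381, -0.2745, 0.1164]
ee_rot: [-3.129, -0.004, 1.417]
force: [-17.1, 3.0, 10.5]
width: 0.0209
```

```bash
python3 look.py wrist 13; python3 look.py side 13
python3 - <<'E'
import cv2
b=cv2.imread("pics/side_13.png")[200:400,250:400]
cv2.imwrite("pics/s13c.png",cv2.resize(b,None,fx=3,fy=3,interpolation=cv2.INTER_CUBIC))
E
```

```text
{'t': 13.9333, 'joints': array([-0.0445,  0.4314,  0.609 ,  2.0562, -0.3493,  0.7688,  0.626 ]), 'tcp_pos': array([ 0.438 , -0.2744,  0.1162]), 'ee_rot': array([-3.1291, -0.0035,  1.4174]), 'force': array([-17.0884,   2.9627,   9.937 ]), 'width': 0.020734342720235197}
{'t': 13.9833, 'joints': array([-0.0445,  0.4315,  0.6089,  2.0563, -0.3493,  0.7686,  0.626 ]), 'tcp_pos': array([ 0.438 , -0.2744,  0.116 ]), 'ee_rot': array([-3.1289, -0.0035,  1.4173]), 'force': array([-16.9567,   3.247 ,   9.8535]), 'width': 0.020845734550083955}
```

View pics/s13c.png

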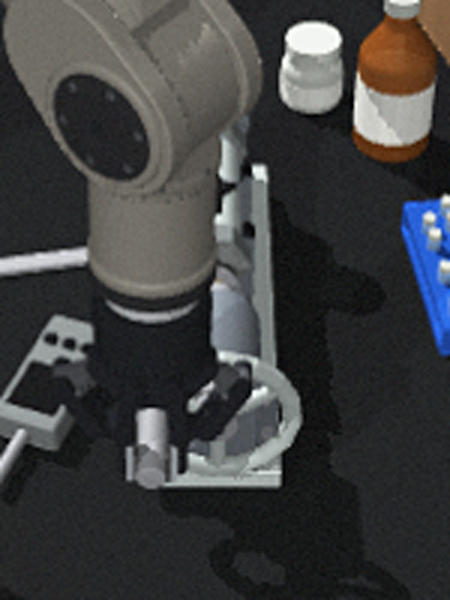

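View pics/wrist_13.png

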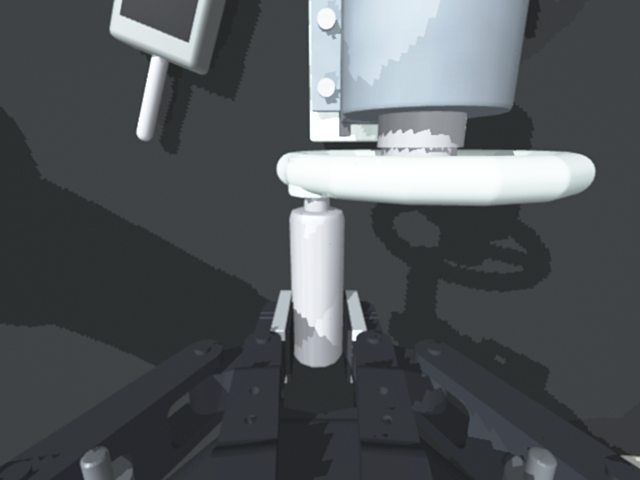

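```bash
cat >> ov.py <<'E'
def atyfix(s,px,y):
    o,d=ray(s,px); a=np.radians(FX["yaw"]); n=np.array([-np.sin(a),np.cos(a),0]); o0=np.array([FX["x"],FX["y"],0])
    t=(y/1000-(o-o0)@n)/(d@n); return tofix(o+t*d)
E
python3 - <<'E'
from ov import *
np.set_printoptions(precision=1,suppress=True)
c=lambda x,y:(250+x/3-.33,200+y/3-.33)
S=pickle.load(open("side0.pkl","rb"));print(atyfix(S,(298.5,371.3),-327))
print(atyfix(pickle.load(open("side_12.pkl","rb")),c(146,508),-327))
print(atyfix(pickle.load(open("side_13.pkl","rb")),c(152,474),-327))
# hub and rim in initial side
sf=lambda x,y:(280+x/3.2-.35,195+y/3.2-.35)
for p in((134,455),(134,395),(134,522),(43,455),(225,455)):print(atyfix(S,sf(*p),-250))
E
```

```text
[ -51.3 -327.    93.2]
[ -51.5 -327.   100.5]
[ -46.9 -327.   135.7]
[  -3.5 -250.   114.3]
[  -4.  -250.   170.7]
[  -2.9 -250.    47. ]
[ -63.9 -250.   114.2]
[  56.9 -250.   114.2]
```

Emit:
arm_command:
  rows: "0 0.5 -9 0 0.15; 0 0 0 0 0.15; 0 0 0 0 0.15"

```text
t: 14.23
tcp_pos: [0.4453, -0.2756, 0.1269]
ee_rot: [-3.141, -0.001, 1.419]
force: [-4.9, 1.6, 6.3]
width: 0.0208
```

Emit:
arm_command:
  rows: "0 9 -9 0 0.15; 0 12 -5.5 0 0.15; 0 13 -2 0 0.15; 0 0 0 0 0.15; 0 0 0 0 0.15"

```text
t: 14.65
tcp_pos: [0.4809, -0.2809, 0.1433]
ee_rot: [3.139, 0.001, 1.42]
force: [1.7, -0.5, 1.5]
width: 0.0209
```

Emit:
arm_command:
  rows: "0 13 1 0 0.15; 0 12 4 0 0.15; 0 11 7.5 0 0.15; 0 8.5 10 0 0.15; 0 5.5 11.5 0 0.15; 0 2.5 13 0 0.15; 0 0 0 0 0.15"

```text
t: 15.23
tcp_pos: [0.5311, -0.2884, 0.0932]
ee_rot: [-3.14, 0.001, 1.42]
force: [3.3, -0.2, -3.2]
width: 0.0206
```

Emit:
arm_command:
  rows: "0 -1 13 0 0.15; 0 -4.5 12.5 0 0.15; 0 -7.5 10.5 0 0.15; 0 -10 8.5 0 0.15; 0 -11.5 5.5 0 0.15; 0 -13 2.5 0 0.15; 0 0 0 0 0.15"

```text
t: 15.82
tcp_pos: [0.4818, -0.281, 0.0434]
ee_rot: [-3.14, -0.001, 1.418]
force: [-2.5, 1.4, 1.2]
width: 0.0208
```

```bash
python3 look.py top 14; python3 look.py side 14; python3 - <<'E'
import cv2
b=cv2.imread("pics/side_14.png")[180:400,250:400]
cv2.imwrite("pics/s14c.png",cv2.resize(b,None,fx=2.7,fy=2.7,interpolation=cv2.INTER_CUBIC))
b=cv2.imread("pics/top_14.png")[180:280,250:460]
cv2.imwrite("pics/t14c.png",cv2.resize(b,None,fx=3.8,fy=3.8,interpolation=cv2.INTER_CUBIC))
E
```

```text
{'t': 15.8667, 'joints': array([ 0.0291,  0.5958,  0.5088,  2.0015, -0.4633,  0.66  ,  0.6854]), 'tcp_pos': array([ 0.4825, -0.2811,  0.0434]), 'ee_rot': array([-3.1405, -0.001 ,  1.4183]), 'force': array([-1.9287,  1.6976,  0.6995]), 'width': 0.020877918806674764}
{'t': 15.9167, 'joints': array([ 0.0289,  0.5963,  0.5088,  2.0006, -0.4631,  0.6601,  0.6852]), 'tcp_pos': array([ 0.4829, -0.2812,  0.0433]), 'ee_rot': array([-3.1406, -0.0008,  1.4187]), 'force': array([-1.2073,  1.0369,  1.3943]), 'width': 0.020652927956599346}
```

View pics/s14c.png

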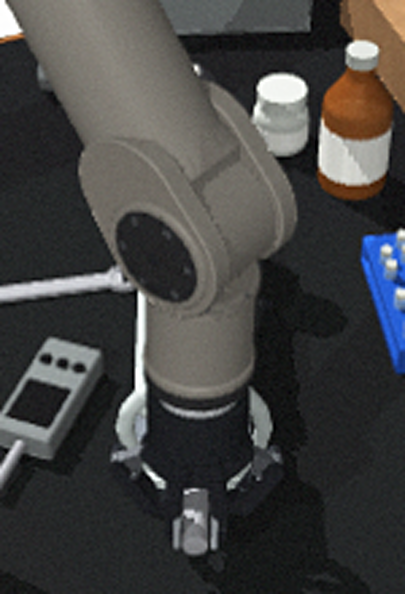

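View pics/t14c.png

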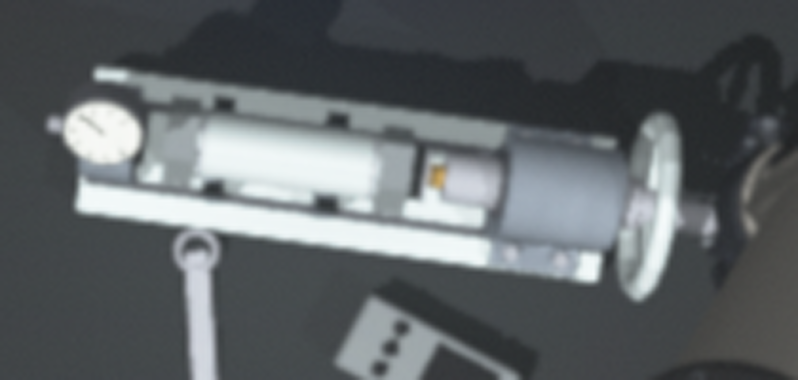

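Emit:
arm_command:
  rows: "0 -13 -1 0 0.15; 0 -12 -4.5 0 0.15; 0 -11 -7 0 0.15; 0 -8.5 -10 0 0.15; 0 -5.5 -12 0 0.15; 0 -2.5 -12.5 0 0.15; 0 0 0 0 0.15"

```text
t: 16.5
tcp_pos: [0.4323, -0.2736, 0.0928]
ee_rot: [3.139, -0.001, 1.419]
force: [0.3, 0.9, 1.1]
width: 0.0208
```

Emit:
arm_command:
  rows: "0 1 -13 0 0.15; 0 4.5 -12.5 0 0.15; 0 7.5 -11 0 0.15; 0 10 -8 0 0.15; 0 11.5 -6 0 0.15; 0 13 -2.5 0 0.15; 0 0 0 0 0.15"

```text
t: 17.08
tcp_pos: [0.4806, -0.2809, 0.1433]
ee_rot: [3.141, 0.001, 1.421]
force: [1.4, 1.3, 2.1]
width: 0.0209
```

Emit:
arm_command:
  rows: "0 13 1 0 0.15; 0 12 4.5 0 0.15; 0 11 7.5 0 0.15; 0 8.5 10 0 0.15; 0 5.5 11.5 0 0.15; 0 2.5 13 0 0.15; 0 0 0 0 0.15"

```text
t: 17.67
tcp_pos: [0.5311, -0.2884, 0.0932]
ee_rot: [-3.14, 0.001, 1.42]
force: [4.0, 0.8, -2.9]
width: 0.0206
```

```bash
python3 look.py top 15; python3 - <<'E'
import cv2
b=cv2.imread("pics/top_15.png")[185:275,255:455]
cv2.imwrite("pics/t15c.png",cv2.resize(b,None,fx=4,fy=4,interpolation=cv2.INTER_CUBIC))
E
```

```text
{'t': 17.7167, 'joints': array([-0.0172,  0.5833,  0.5609,  1.8708, -0.4171,  0.8068,  0.6121]), 'tcp_pos': array([ 0.5311, -0.2884,  0.0944]), 'ee_rot': array([-3.1407,  0.0002,  1.4195]), 'force': array([ 3.0048,  1.2652, -2.669 ]), 'width': 0.021101243687964556}
```

View pics/t15c.png

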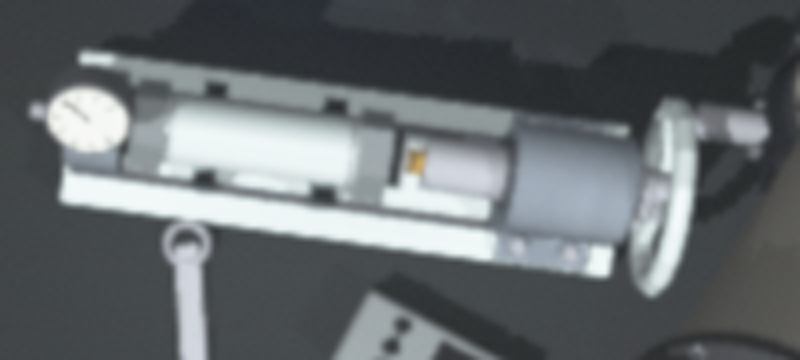

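```bash
python3 - <<'E'
from ov import *
np.set_printoptions(precision=1,suppress=True)
def m(f,off,k,pts):
    T=pickle.load(open(f,"rb"))
    for n,(p,z) in pts.items(): print(f,n,tofix(atz(T,(off[0]+p[0]/k-.4,off[1]+p[1]/k-.4),z)))
m("top_14.pkl",(250,180),3.8,dict(capend=((415,165),.130),capin=((378,160),.130),capin2=((203,140),.130),noseF=((418,172),.11),orange0=((430,178),.105),orange1=((445,178),.105)))
m("top_15.pkl",(255,185),4,dict(capend=((393,150),.130),capin=((356,146),.130),capin2=((168,126),.130),orange0=((408,162),.105),orange1=((425,162),.105)))
E
```

```text
top_14.pkl capend [  2.8 -89.7 130. ]
top_14.pkl capin [  2.8 -65.7 130. ]
top_14.pkl capin2 [  0.3  47.6 130. ]
top_14.pkl noseF [  0.5 -94.1 110. ]
top_14.pkl orange0 [  -1.8 -102.9  105. ]
top_14.pkl orange1 [  -0.5 -112.7  105. ]
top_15.pkl capend [  3.1 -75.  130. ]
top_15.pkl capin [  2.4 -52.2 130. ]
top_15.pkl capin2 [ -1.   63.3 130. ]
top_15.pkl orange0 [ -0.6 -87.3 105. ]
top_15.pkl orange1 [  0.9 -97.8 105. ]
```

Emit:
arm_command:
  rows: "0 -1 13 0 0.15; 0 -4.5 12.5 0 0.15; 0 -7.5 10.5 0 0.15; 0 -10 8.5 0 0.15; 0 0 0 0 0.15; 0 0 0 0 0.15"

```text
t: 18.22
tcp_pos: [0.5074, -0.2849, 0.0508]
ee_rot: [-3.14, -0.0, 1.419]
force: [0.3, 1.2, -4.3]
width: 0.0206
```

```bash
python3 look.py top 16; python3 - <<'E'
import cv2
b=cv2.imread("pics/top_16.png")[205:255,335:405]
a=cv2.imread("pics/top_15.png")[205:255,335:405]
c=cv2.imread("pics/top_14.png")[205:255,335:405]
cv2.imwrite("pics/t16c.png",cv2.resize(cv2.vconcat([c,a,b]),None,fx=4,fy=4,interpolation=cv2.INTER_CUBIC)[:600])
E
```

```text
{'t': 18.2667, 'joints': array([ 0.0167,  0.6147,  0.5193,  1.9416, -0.4582,  0.704 ,  0.6619]), 'tcp_pos': array([ 0.5082, -0.285 ,  0.0513]), 'ee_rot': array([-3.141 , -0.0003,  1.4193]), 'force': array([ 1.5649,  1.8792, -5.277 ]), 'width': 0.020549543138871335}
```

View pics/t16c.png

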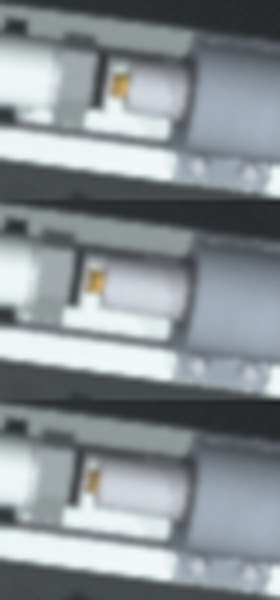

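Emit:
arm_command:
  rows: "0 -11.5 5.5 0 0.15; 0 -13 2.5 0 0.15; 0 -9 0 0 0.15; 0 0 0 0 0.15; 0 0 0 0 0.15"

```text
t: 18.68
tcp_pos: [0.4749, -0.28, 0.0439]
ee_rot: [-3.141, -0.001, 1.419]
force: [-1.3, 1.5, -1.8]
width: 0.0208
```

```bash
python3 look.py top 17; python3 - <<'E'
import cv2
L=[cv2.imread(f"pics/top_{i}.png")[212:242,345:405] for i in(14,15,16,17)]
cv2.imwrite("pics/t17c.png",cv2.resize(cv2.vconcat(L),None,fx=5,fy=5,interpolation=cv2.INTER_CUBIC)[:600])
E
```

```text
{'t': 18.7333, 'joints': array([ 0.0286,  0.5867,  0.5112,  2.0181, -0.4635,  0.6515,  0.6926]), 'tcp_pos': array([ 0.4752, -0.2801,  0.0438]), 'ee_rot': array([-3.1411, -0.0004,  1.4194]), 'force': array([-0.5192,  1.2958, -1.2396]), 'width': 0.020229991253033798}
```

View pics/t17c.png

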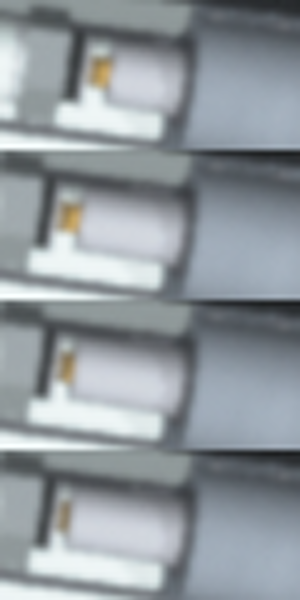

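Emit:
arm_command:
  rows: "0 0 0 0 0.4; 0 0 0 0 0.6; 0 0 0 0 0.8; 0 0 0 0 0.9; 0 0 0 0 0.9; 0 0 0 0 0.9"

```text
t: 19.23
tcp_pos: [0.4755, -0.2803, 0.0435]
ee_rot: [3.141, 0.0, 1.419]
force: [-0.1, -0.6, -0.3]
width: 0.077
```

```bash
python3 look.py wrist 18
```

```text
{'t': 19.2833, 'joints': array([ 0.0288,  0.5873,  0.5108,  2.0183, -0.4639,  0.65  ,  0.6929]), 'tcp_pos': array([ 0.4754, -0.2802,  0.0435]), 'ee_rot': array([3.1415, 0.0001, 1.4194]), 'force': array([ 0.1044, -0.0344,  0.472 ]), 'width': 0.0769531204375411}
```

View pics/wrist_18.png

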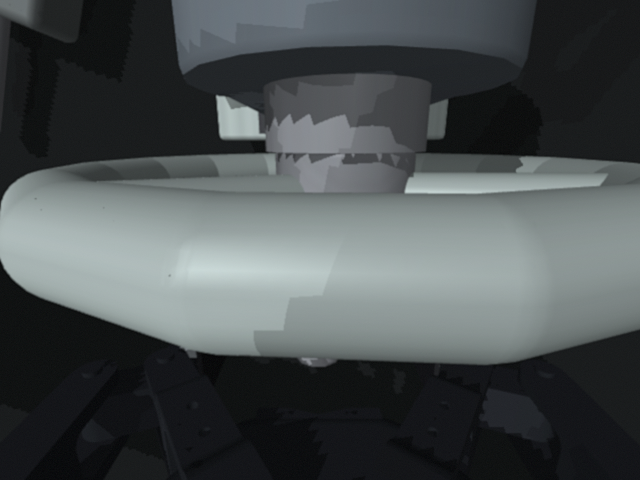

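Free. The fingers now straddle the crank below the rim; I back off along tool −x a little (away from the wheel), then lift.

Emit:
arm_command:
  rows: "-8 0 0 0 0.95; -8 0 -10 0 0.95; 0 0 -30 0 0.95; 0 0 -40 0 0.95; 0 0 -40 0 0.95; 0 0 -40 0 0.95; 0 0 -40 0 0.95; 0 0 -30 0 0.95; -20 0 0 0 0.95; 0 0 0 0 0.95"

```text
t: 20.12
tcp_pos: [0.4693, -0.3203, 0.277]
ee_rot: [3.136, 0.003, 1.416]
force: [-1.3, 0.1, 0.2]
width: 0.0809
```

```bash
python3 look.py top 19;python3 look.py side 19; python3 - <<'E'
import cv2
b=cv2.imread("pics/top_19.png")[185:275,255:455]
cv2.imwrite("pics/t19c.png",cv2.resize(b,None,fx=4,fy=4,interpolation=cv2.INTER_CUBIC))
E
```

```text
{'t': 20.1667, 'joints': array([-0.0854,  0.303 ,  0.7176,  1.8054, -0.2204,  1.1118,  0.5523]), 'tcp_pos': array([ 0.4689, -0.3185,  0.2752]), 'ee_rot': array([3.1391, 0.0015, 1.4155]), 'force': array([-0.7059,  0.2516, -0.3032]), 'width': 0.08101068953623597}
{'t': 20.2167, 'joints': array([-0.086 ,  0.3039,  0.716 ,  1.807 , -0.2208,  1.1117,  0.5517]), 'tcp_pos': array([ 0.4689, -0.317 ,  0.274 ]), 'ee_rot': array([3.1412, 0.0002, 1.4166]), 'force': array([ 0.0176,  0.4206, -1.5019]), 'width': 0.08118762845447623}
```

View pics/t19c.png

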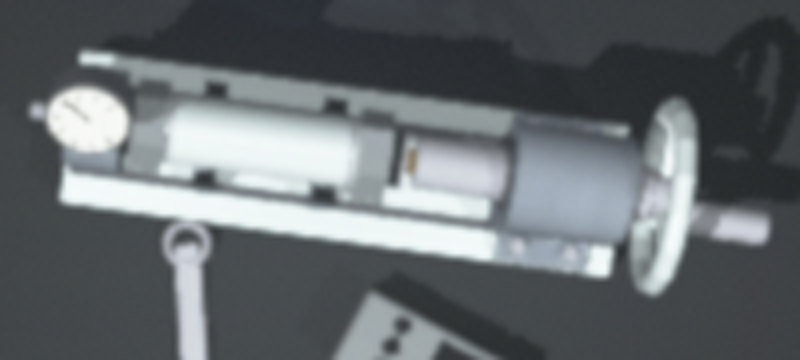

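View pics/side_19.png

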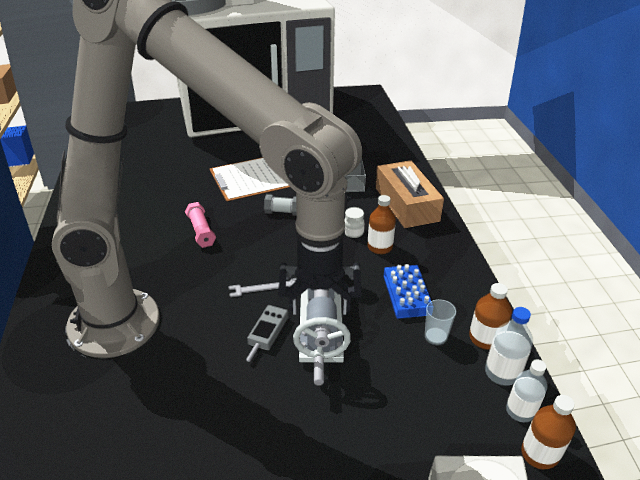

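View pics/top_19.png

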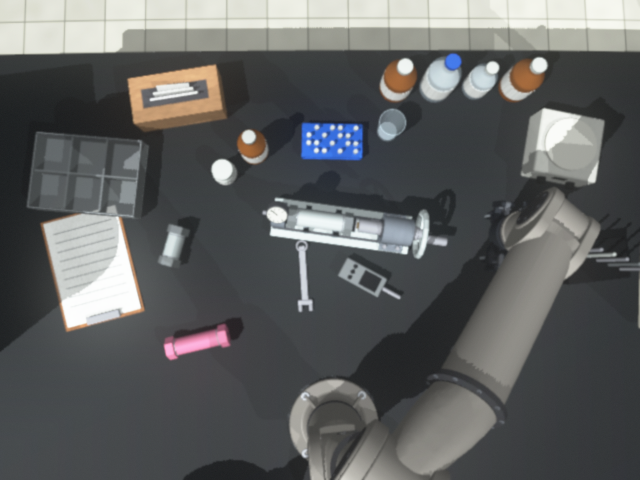

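Emit:
arm_command:
  rows: "34 2 0 0 1; 34 2 0 0 1; 34 2 0 0 1; 34 2 0 0 1; 34 2 0 0 1; 34 2 0 0 1; 34 2 0 0 1; 34 2 0 0 1; 0 0 0 0 1; 0 0 0 0 1"

```text
t: 21.05
tcp_pos: [0.5263, -0.0465, 0.2724]
ee_rot: [-3.139, 0.0, 1.424]
force: [0.1, -0.8, -0.0]
width: 0.0855
```

```bash
python3 look.py wrist 20; python3 - <<'E'
import cv2
b=cv2.imread("pics/wrist_20.png")[60:400,220:420]
cv2.imwrite("pics/w20c.png",cv2.resize(b,None,fx=1.75*1.5,fy=1.75,interpolation=cv2.INTER_CUBIC))
E
```

```text
{'t': 21.1, 'joints': array([-0.5358,  0.212 ,  0.6003,  1.8851, -0.1339,  1.0865, -0.0327]), 'tcp_pos': array([ 0.5261, -0.0486,  0.2726]), 'ee_rot': array([-3.1397,  0.0009,  1.4212]), 'force': array([-0.1302, -0.2312,  0.4092]), 'width': 0.08566885969527256}
```

View pics/wrist_20.png

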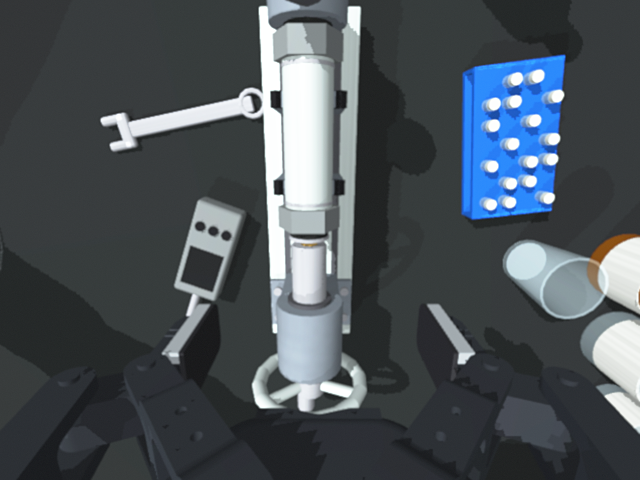

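```bash
python3 - <<'E'
from ov import *
np.set_printoptions(precision=1,suppress=True)
W=pickle.load(open("wrist_20.pkl","rb"))
b=W["image"]
cv2.imwrite("pics/w20n.png",cv2.resize(cv2.hconcat([b[0:80,260:360],b[195:275,260:360]]),None,fx=4,fy=5,interpolation=cv2.INTER_CUBIC))
for n,p,z in(("cap -y end corners",(281,232),.105),("",(338,232),.105),("cap+ corners inner",(276,55),.105),("",(342,55),.105),("cap+ outer",(276,37),.105),("cap- inner",(280,213),.105)): print(n,tofix(atz(W,p,z)))
E
```

```text
cap -y end corners [-27.4 -78.6 105. ]
 [ 26.8 -78.5 105. ]
cap+ corners inner [-26.8  71.3 105. ]
 [ 27.3  71.3 105. ]
cap+ outer [-26.3  84.2 105. ]
cap- inner [-27.8 -60.3 105. ]
```

View pics/w20n.png

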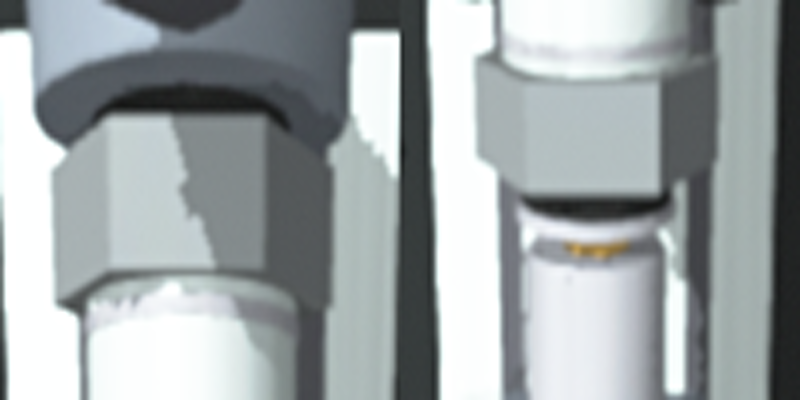

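```bash
python3 - <<'E'
from cell import manip
s=manip.sense();print(s["t"],s["tcp_pos"],s["force"],abs(s["joint_vel"]).max());print(manip.hand_in())
E
```

```text
21.1 [ 0.52606312 -0.04863612  0.27262764] [-0.13021045 -0.23116466  0.40918354] 0.033648786194387374
the job is handed in; nothing more can be done
None
```

I laid the longer cartridge in the two V saddles and wound the handwheel clockwise, about 1.8 turns by the tool positions. I then let go of the crank, backed off and handed in at t ≈ 21 s. I don't know the verdict, because the hand-in doesn't report one.

**Last checks, from the wrist and top pictures:**
- **Seating:** the cartridge lies in both saddles. Its centre is about 6 mm towards +y of the saddles point, which is where it should be against the head. Its cap meets the head's black rubber with no visible gap.
- **Spring:** the last 98° or so of winding moved only the quill, not the cartridge. I estimate the nose is pressed back 5–7 mm of its 12 mm. The brass neck behind the nose still shows, so the spring is not solid.
- **Other things:** by eye, nothing else on the bench had moved in the top view after I let go. The arm was touching nothing.

**What disagreed:**
- **Crank start angle:** my first estimate of it was about 9° off, which gave about 20 N sideways on the crank at the first strokes. I corrected the circle from the measured tool positions, and the force then stayed at about 8 N or less.
- **Side camera:** it read 3–4 mm off on the wheel.
- **Nose face:** measurements along y ranged from −101 to −106 mm, so I judged the final compression from the pictures and the counted turn.

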